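# Widen the storage box's bay and pack the hinged cartridge cases

## Robot

A 6-joint arm with a two-finger parallel gripper is mounted at the origin on the work surface. World frame = base frame: x ahead of the robot, y to its left, z up, the work surface at z = 0. Lengths are in m, angles in rad, forces in N, time in s.
With the tool pointing down it reaches from about 0.3 to 0.875 m from the base axis. Payload 4.2 kg.
Tool frame: the origin (TCP) lies midway between the tips of the shut fingers; the grasp point (between the pads) lies 19 mm behind it (manip.hold_point_z is the distance from the TCP to the grasp point, in m); z points along the fingers, y is the direction in which the jaws open and shut (so a half turn about z gives the same grasp; the last joint's range is limited). The gripper opens to 85 mm and grips with 20 to 120 N. Pads are 22 mm wide; open, the fingers measure 114 mm over their backs; the gripper's body (76 mm by 85 mm) begins 54 mm behind the grasp point. The pads swing forward as they close: fully open they stand 13 mm farther back than shut.
Start: joints at [-1.31, 0.32, 1.565, -0, 1.257, -0.02], TCP at [0.159, -0.552, 0.231] pointing down, gripper open.
Joint ranges: [-3.11, 3.11], [-0.84, 2.01], [0.21, 2.61], [-1.34, 4.49], [0.05, 2.63], [-2.56, 2.56]. Speed limits (rad/s): [2.57, 2.57, 3.14, 3.14, 3.14, 3.14].

## Interface

Orientations are given as a rotation vector (axis times angle).
In Python, from station import manip, get_image, camera_info, spotter gives the robot as it stands.
- The arm moves only by the tool servo_tool, never from a script. Its argument "plan" is a list of rows, each a list of 4 numbers: the shift along the world's x, y, z in m, then the turn about the world's z in degrees. A call has 1 to 5 rows; each row is the pose to reach, as a shift and turn from the pose commanded when the call began; what a row does not reach only later rows make up. A row lasts 1/10 s, in which the tool goes at most 50 mm and 8.59 degrees, less where a joint would pass 70% of its speed; a pose out of reach is approached as far as the arm can. A call with a gripper value outside its range is refused whole. "grip" is the opening, from -1 (shut) to 1 (fully open), set as the call begins (left out, the last holds). The fingers move at their own pace and stop on an object; the grip force is fixed at half the most. Time passes only in rows, so rows that repeat a pose let the fingers close. It gives the time, the measured TCP pose, the force and the opening at its end, in the units of the state.
- manip.get_obs(): the state, without advancing time (a new reading comes with each control period).
- get_image(name): name is "side" or "top"; returns (picture, depth): 420x560x3 uint8, blue, green, red; 420x560 float32, m along the optical axis (not along the pixel's ray), 0 where there is no reading.
- camera_info(name): a dict with "mtx" (3x3 intrinsics, pixels), "dist_coeffs" ([k1, k2, p1, p2, k3] as OpenCV has them; the pictures are not rectified), "cam_to_world" (4x4, takes a point from camera to world coordinates). Camera axes: x right, y up, looking along -z (the intrinsics and any distortion apply to the point x, -y, -z); pixel columns grow to the right and rows downward; lengths in m; the calibration is good to about 2 mm. A picture is of the moment at which its call begins. camera_info takes no time and is no camera call.
- manip.job_done(): hands the job in, once; it reports no verdict.
Trained networks look in the newest picture that a camera, given by its name, has taken for a name from the list of things; names that differ only in an ending like _2 or _b are one class to them, and where a whole thing is asked for, a point or a joint stands for the part that bears it (a point fixed in the world has none). Each returns a list of dicts, best first, with "conf" (0 to 1); they miss things now and then, are a little off and sometimes report something else, mostly with a low value. They report only what shows in the picture. A call takes as long as a camera call.
- spotter.look_for(camera, query): "box" ([left, top, right, bottom] in pixels, round what is visible of it).
- spotter.outline_of(camera, query): "region" (420x560 bool, what is visible of it) and "box" ([left, top, right, bottom] in pixels, round what is visible of it).
- spotter.place_of(camera, query): "uv" ([column, row] in pixels: a listed point, or the origin of a listed thing).
The state is a dict: "time_s": time; "qpos": joint angles; "joint_velocities": joint speeds; "joint_efforts": joint torques, N m; "eef_pos": TCP position; "ee_rot": TCP orientation; "ft_force": force on the tool from outside, world axes, zero at the start; "torque": the same for the moment, N m; "width": opening from 0.0 (shut) to 1.0 (fully open).
Only numpy, scipy, OpenCV 4.12 (cv2) and the standard library are available. Lean on these libraries where they do the work, as an engineer would, in place of code of your own. Each camera call takes 0.05 s, during which the arm holds its last target.

## Task

The bay of the clear storage box is too narrow for the cartridge cases: loosen the lever jam nut, turn the adjuster screw until the fence's pointer lines up with the small steel marker, then turn the nut fully tight again. Then shut every hinged case on the shelf and lay them all in the bay, flat on its floor and right way up, with nothing else disturbed.

Things in the scene. Friction and masses are not known exactly. Their poses are not given: they have to be found in the camera images.
- box: Clear plastic open-topped storage box, fixed: 165 (its x) by 290 mm (its y) outside, walls 5 mm thick, 43 mm high, floor 6 mm thick. Origin: centre of underside, at shelf level; z up. Outside its -y end is its adjuster: a grey deck 30 mm high (x -105 to +20, y -145 to -260 mm) carrying screw, jam nut and marker.
- bay (a point): Middle of the wall side of the bay on the box floor (box x +75, y 0, z 6 mm; axes as the box's). Cases are kept between this wall (inner face) and the fence, a sliding bar 12 mm thick, 44 mm high. Bay: y -140 to +140 mm, undivided; 78 to 86 mm wide in x as found, 102 to 120 mm once at the marker. Three cases fit side by side at y -86, 0, +86 mm, long side along x.
- fence_pointer (a point): Tip of the fence's pointer, an arm that reaches over the box's -y end wall, 46 mm above the shelf, on the fence's centre line: the fence's bay-side face is 6 mm from it towards the box's +x. Axes as the box's.
- marker_top (a point): Top of the marker, a small upright dark steel tab (6 mm in x, 10 mm in y, 18 mm high, top 48 mm above the shelf) on the adjuster deck just beyond the pointer's tip. The pointer has to come to the same box x. It stands elsewhere each time; do not shift it (it is stiff, 8 N). Axes as the box's.
- screw (a joint): Angle of the vertical adjuster screw, rad, positive counter-clockwise from above, range -0.1 to 4.7. Each +1 rad moves fence and pointer 10 mm towards the box's -x (bay wider). Starts at 0 to 0.8; stays where left (takes 0.12 N m). At 0 the head's bar lies along the box's x; it turns with the angle.
- screw_head (a point): Top of the screw's head, on the screw axis (box x -65, y -205 mm), 98 mm above the shelf. The head is an upright bar 46 mm long, 12 mm thick and 30 mm high (its underside 68 mm above the shelf), pinched across its 12 mm. The jam nut is below it. The point's x axis lies along the bar.
- nut (a joint): Angle of the jam nut under the screw head, a hexagon nut with a lever, rad, range 0 to 1.25, positive counter-clockwise from above. 0 = tight against its stop, lever towards the box's -y; 0.8 or more = loose. Friction 0.12 N m. The screw is not blocked while the nut is tight, but must not be turned then.
- nut_post (a point): Top of the black round upright post at the end of the nut's lever: 18 mm diameter, 85 mm above the shelf; it stands 42 mm above the lever (lever top 43 mm above the shelf). It goes round the screw axis at 75 mm radius.
- case1: Hinged white plastic case with a grey cartridge fixed inside, 90 mm (its x) by 52 mm (its y) by 26 mm high when shut, 145 g, all cases alike. Loose on the shelf, base down, cover open; may be absent. Origin: centre of the underside; z up.
- case1_cover (a joint): Opening angle of that case's cover, rad: 0 shut, up to 2.0. The hinge is on the long +y edge of the case, 16 mm above its underside; the cover is 10 mm thick and 52 mm from hinge to free edge. Straight up at 1.57, beyond that it leans out to +y. It stays where it is left (friction 0.015 N m), so it must be swung over and pressed down.
- case2: Hinged white plastic case with a grey cartridge fixed inside, 90 mm (its x) by 52 mm (its y) by 26 mm high when shut, 145 g, all cases alike. Loose on the shelf, base down, cover open; may be absent. Origin: centre of the underside; z up.
- case2_cover (a joint): Opening angle of that case's cover, rad: 0 shut, up to 2.0. The hinge is on the long +y edge of the case, 16 mm above its underside; the cover is 10 mm thick and 52 mm from hinge to free edge. Straight up at 1.57, beyond that it leans out to +y. It stays where it is left (friction 0.015 N m), so it must be swung over and pressed down.
- case3: Hinged white plastic case with a grey cartridge fixed inside, 90 mm (its x) by 52 mm (its y) by 26 mm high when shut, 145 g, all cases alike. Loose on the shelf, base down, cover open; may be absent. Origin: centre of the underside; z up.
- case3_cover (a joint): Opening angle of that case's cover, rad: 0 shut, up to 2.0. The hinge is on the long +y edge of the case, 16 mm above its underside; the cover is 10 mm thick and 52 mm from hinge to free edge. Straight up at 1.57, beyond that it leans out to +y. It stays where it is left (friction 0.015 N m), so it must be swung over and pressed down.
- planter: Bystander: white ceramic ghost-shaped planter, 92 mm diameter, 110 mm high plus leaves (138 mm in all). Origin: centre of underside.
- handset: Bystander: blue plastic handset, 70 by 130 mm, 32 mm high. Origin: centre of underside.
- console: Bystander: slim silver console, 150 by 280 mm, 44 mm high, fixed. Origin: centre of underside.

How it is judged:
By the outcome, as a careful person would: the job done as asked, in the order asked, and still so for the second after the job is handed in, with the robot touching nothing.
Of case1, case2, case3 only 2 to 3 are there at a start; the rules pass over those that are not, and their reading is None.
At some moment in a run one of case1, case2, case3 may be knocked a few centimetres aside while the robot is not near it.
Once in a run the grip may slacken for a moment while it holds something.
It also fails if it takes over 210 s, if anything falls off the work surface, if the arm or the gripper's body presses on something with over 40 N, if the wrist force passes 120 N, or if a joint passes its speed limit or range.

## Working session

There is one attempt and no reset: what is moved stays moved. The work goes in short steps, Python scripts to look and compute and a tool call to move; the robot and the scene stay as the last step left them, time stands still between calls to the robot, and variables do not carry over. Pictures are saved under pics/ and viewed, and the job is handed in when it is done.

Besides the shell and the picture viewer there is one more tool, called as a command line: name --pt "numbers of a row" for each row, then --argument value for the rest. servo_tool: Moves the arm, as the interface text tells. Its arguments: {"type":"object","properties":{"plan":{"type":"array","items":{"type":"array","items":{"type":"number"}}},"grip":{"type":"number"}},"required":["plan"]}

```bash
ls; mkdir -p pics; cat > h.py <<'E'
import sys; sys.path.insert(0,'.')
import numpy as np, cv2
from station import manip, get_image, camera_info, spotter
def px2w(cam,uv,z=None,d=None):
    ci=camera_info(cam); K=np.array(ci['mtx']);D=np.array(ci['dist_coeffs']);T=np.array(ci['cam_to_world'])
    p=cv2.undistortPoints(np.array(uv,float).reshape(-1,1,2),K,D).reshape(-1,2)
    r=np.c_[p[:,0],-p[:,1],-np.ones(len(p))]
    R=T[:3,:3];t=T[:3,3]
    if d is not None: return (r*np.array(d).reshape(-1,1))@R.T+t
    rw=r@R.T
    return t+rw*((z-t[2])/rw[:,2])[:,None]
def w2px(cam,P):
    ci=camera_info(cam); K=np.array(ci['mtx']);D=np.array(ci['dist_coeffs']);T=np.array(ci['cam_to_world'])
    c=(np.array(P,float).reshape(-1,3)-T[:3,3])@T[:3,:3]
    c=c*[1,-1,-1]
    return cv2.projectPoints(c,np.zeros(3),np.zeros(3),K,D)[0].reshape(-1,2)
def cloud(cam,depth):
    h,w=depth.shape; v,u=np.mgrid[:h,:w]
    return px2w(cam,np.stack([u,v],-1).reshape(-1,2),d=depth.ravel()).reshape(h,w,3)
E
cat > snap.py <<'E'
from h import *
n=sys.argv[1]
for c in ['top','side']:
    im,d=get_image(c); cv2.imwrite(f'pics/{n}_{c}.png',im); np.save(f'pics/{n}_{c}.npy',d)
E
python3 snap.py a; python3 - <<'E'
from h import *
o=manip.get_obs()
print({k:np.round(v,3) for k,v in o.items()})
for c in ['top','side']:
    ci=camera_info(c);print(ci)
for q in ['box','bay','fence_pointer','marker_top','screw_head','nut_post','case1','planter','handset','console']:
    for c in ['top','side']:
        print(q,c,[(np.round(r['conf'],2),np.round(r['uv'])) for r in spotter.place_of(c,q)][:6])
E
```

```text
pics
{'time_s': np.float64(0.1), 'qpos': array([-1.31 ,  0.32 ,  1.566,  0.   ,  1.257, -0.02 ]), 'joint_velocities': array([-0.001, -0.001, -0.002,  0.001, -0.003, -0.001]), 'joint_efforts': array([ 0.0000e+00, -4.1641e+01, -2.3470e+01,  0.0000e+00,  5.0000e-03,
       -0.0000e+00]), 'eef_pos': array([ 0.159, -0.552,  0.231]), 'ee_rot': array([-3.109, -0.439,  0.   ]), 'ft_force': array([-0.185,  0.009, -0.084]), 'torque': array([-0.066,  0.013,  0.009]), 'width': np.float64(0.999)}
{'mtx': array([[400.48344137,   0.        , 284.01268586],
       [  0.        , 400.48344137, 206.03015417],
       [  0.        ,   0.        ,   1.        ]]), 'dist_coeffs': array([0.012918, 0.      , 0.      , 0.      , 0.      ]), 'cam_to_world': array([[-0.00873893,  0.98904596, -0.147349  ,  0.43148243],
       [-0.99985991, -0.01074626, -0.0128324 ,  0.0131557 ],
       [-0.01427528,  0.14721622,  0.98900132,  1.09352227],
       [ 0.        ,  0.        ,  0.        ,  1.        ]])}
{'mtx': array([[464.02960858,   0.        , 283.43254849],
       [  0.        , 464.02960858, 215.54078744],
  
[... 961 characters left out ...]
loat64(0.6), array([309., 225.])), (np.float64(0.39), array([297., 191.]))]
nut_post top [(np.float64(0.74), array([310., 238.]))]
nut_post side [(np.float64(0.78), array([320., 217.]))]
case1 top [(np.float64(0.58), array([441., 226.]))]
case1 side [(np.float64(0.88), array([337., 165.])), (np.float64(0.82), array([294., 191.]))]
planter top [(np.float64(0.96), array([430., 169.]))]
planter side [(np.float64(0.7), array([289., 158.])), (np.float64(0.29), array([295., 192.]))]
handset top [(np.float64(0.85), array([126., 271.]))]
handset side []
console top [(np.float64(0.64), array([310., 140.])), (np.float64(0.28), array([441., 224.]))]
console side [(np.float64(0.9), array([217., 213.]))]
```

View pics/a_top.png

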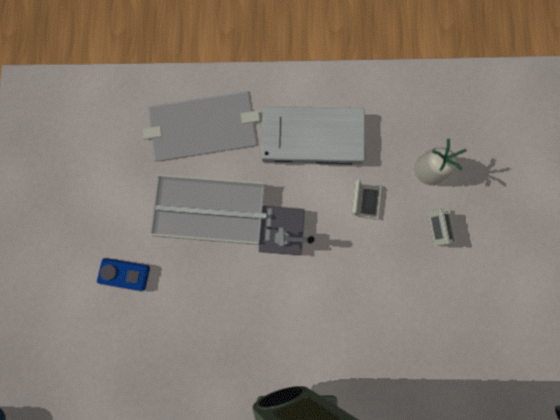

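View pics/a_side.png

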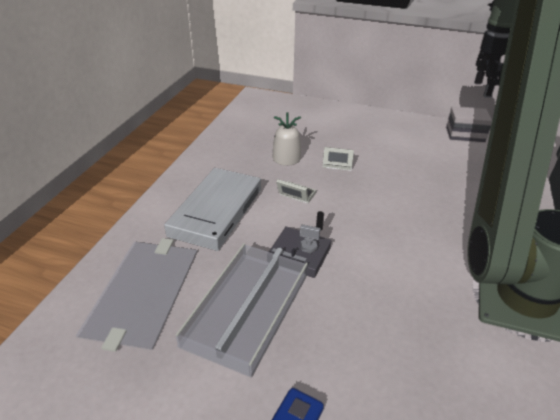

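```bash
python3 - <<'E'
from h import *
im=cv2.imread('pics/a_top.png')
cv2.imwrite('pics/a1.png',cv2.resize(im[165:265,145:335],None,fx=4.2,fy=4.2,interpolation=cv2.INTER_CUBIC))
cv2.imwrite('pics/a2.png',cv2.resize(im[140:260,340:500],None,fx=5,fy=5,interpolation=cv2.INTER_CUBIC))
im=cv2.imread('pics/a_side.png')
cv2.imwrite('pics/a3.png',cv2.resize(im[130:290,240:370],None,fx=3.7,fy=3.7,interpolation=cv2.INTER_CUBIC))
E
```

```text
(no output)
```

View pics/a1.png

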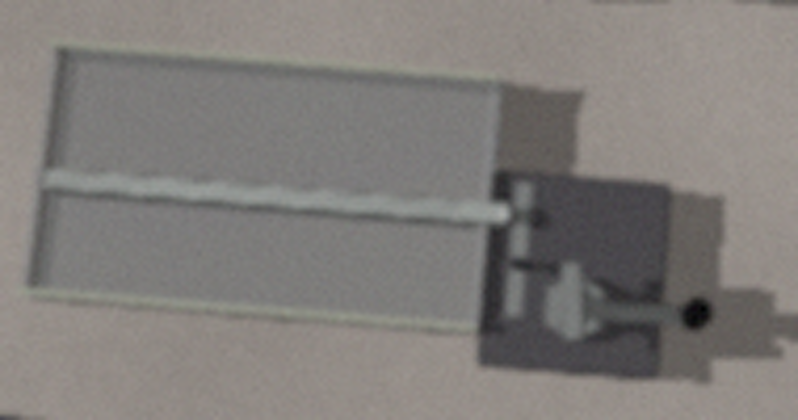

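View pics/a2.png

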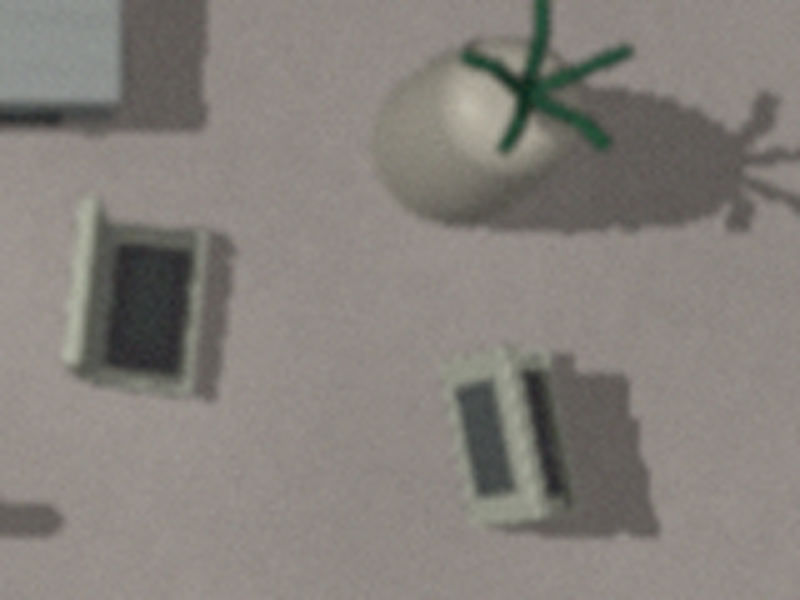

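View pics/a3.png

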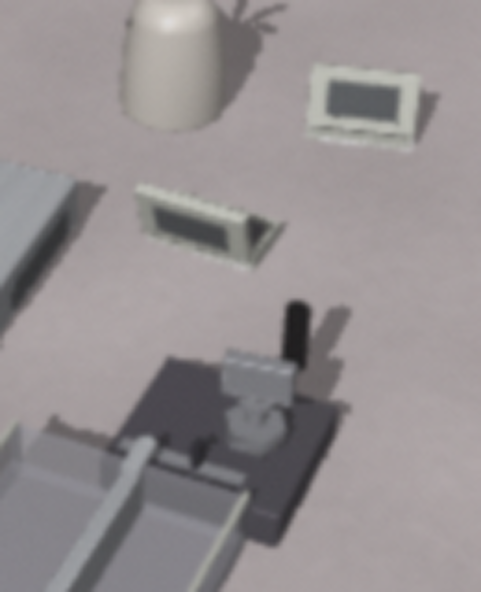

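```bash
python3 - <<'E'
from h import *
ims=[];ds=[]
for c in ['top','side']:
    L=[get_image(c) for _ in range(6)]
    im=np.mean([l[0] for l in L],0); d=np.median([l[1] for l in L],0)
    cv2.imwrite(f'pics/b_{c}.png',im.astype(np.uint8)); np.save(f'pics/b_{c}.npy',d)
    np.save(f'pics/b_{c}im.npy',im)
    P=cloud(c,d)
    z=P[...,2]*1000
    print(c,np.std([l[1] for l in L],0).mean())
    g=np.clip(z*2.5,0,255).astype(np.uint8)
    g=cv2.applyColorMap(g,cv2.COLORMAP_JET)
    if c=='top':
        cv2.imwrite('pics/b1.png',cv2.resize(g[165:265,145:335],None,fx=4.2,fy=4.2,interpolation=cv2.INTER_NEAREST))
        print(np.round(z[200:250,258:318:2][::2]).astype(int))
    else: cv2.imwrite('pics/b2.png',g)
im=cv2.imread('pics/b_top.png')
cv2.imwrite('pics/b3.png',cv2.resize(im[200:260,255:335],None,fx=9,fy=9,interpolation=cv2.INTER_CUBIC))
im=cv2.imread('pics/b_side.png')
cv2.imwrite('pics/b4.png',cv2.resize(im[205:285,260:345],None,fx=7,fy=7,interpolation=cv2.INTER_CUBIC))
E
```

```text
top 0.0128365755
[[ 5  4 41  0 -1  0  1  0 -1 -2  0  0 -1 -1  0  0 -1  1 -1  0 -1  0 -1 -1
  -1 -1 -2  0 -1  1]
 [ 6  5 40 -1 -2 -1  0 -3  1 -1 -1 -1 -1 -2  0 -1 -1 -1 -1  0 -3 -3 -2 -1
   0 -1 -2 -1  0 -2]
 [ 5  6 39  0 -1  0 -1  0 -1 -2 -1  1  2 -2 -2 -1 -2  0  0 -1 -1  0  0 -1
  -1 -1 -1 -2  0 -2]
 [ 5  5 39 28 28 26 -1 -2 -1 -3  0  0 -1 -2  0  0 -2 -2  0 -2 -2  0 -2 -1
   2 -2 -1  2 -1  0]
 [ 6 40 33 29 29 29 29 30 29 28 29 29 31 29 29 27 28 29 28 -2  0 -1  0 -1
  -2 -1  0 -2  0  0]
 [ 6 36 27 29 30 31 29 30 28 30 29 29 28 29 29 28 29 30 30 30 30 29 29 30
  -1  0 -1 -1  1 -1]
 [ 5 38 27 28 29 31 31 30 28 29 29 29 29 28 30 29 29 30 28 27 29 29 30 29
  -2  0 -2 -2 -1 -1]
 [49 49 48 49 46 29 29 28 30 28 29 29 28 30 28 29 29 29 29 29 29 28 28 28
   0  0 -1 -1  0 -2]
 [47 48 49 50 49 32 31 29 29 28 29 30 30 29 29 27 29 28 28 29 30 31 29 28
   0 -1 -1 -1 -1 -2]
 [33 38 45 49 27 29 30 28 29 30 29 29 29 30 28 31 29 31 28 30 29 30 29 28
  -1 -2 -1 -1  0 -1]
 [ 5 39 29 30 30 29 30 31 32 29 29 30 28 29 30 30 28 29 29 28 29 29 29 27
   0 -2 -3 -2  1  0]
 [ 7 40 29 30 28 31 30 28 28 28 30 29 
[... 609 characters left out ...]
0 -1 -2 -1  0 -2]
 [39 26 31 30 28 29 30 30 28 46 67 98 96 67 67 45 28 29 30 29 28 30 28 -1
   0  0  1 83  0 -1]
 [38 29 30 29 30 31 31 28 31 45 67 97 96 79 67 46 43 42 41 42 41 42 41 42
  42 78 83 85 84 -1]
 [39 29 29 29 31 30 29 29 30 46 66 98 97 95 68 45 42 42 42 43 42 41 42 41
  41 84 84 83 84  0]
 [39 29 29 30 28 31 30 30 29 47 45 96 96 96 46 45 30 30 30 27 30 29 40 41
  42 54 86 83  1 -3]
 [41 31 28 30 28 29 30 29 29 28 42 97 95 96 42 29 29 30 30 30 30 30 28 -1
  -1 -1 -1 -2 -1  0]
 [-1 28 30 30 30 29 29 29 30 28 29 96 96 81 29 28 29 29 30 30 29 28 27 -1
   0 -1 -1 -1  0 -1]
 [-1 32 30 28 28 29 28 30 29 29 29 29 30 29 29 29 29 29 28 29 28 29 26  0
  -1 -2  0  0 -2 -1]]
side 0.018030915
```

View pics/b1.png

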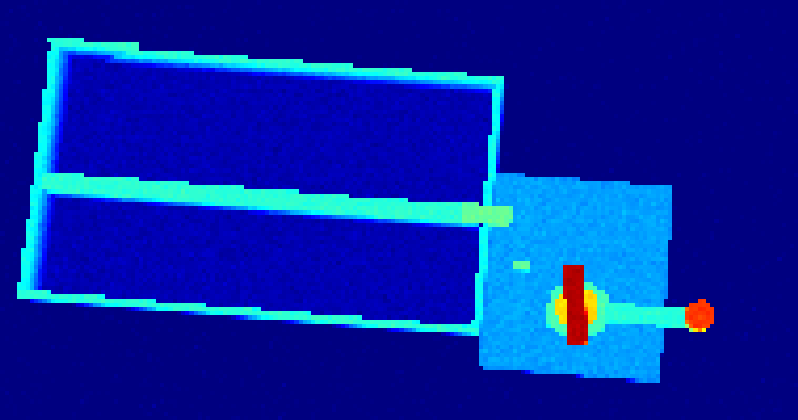

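View pics/b3.png

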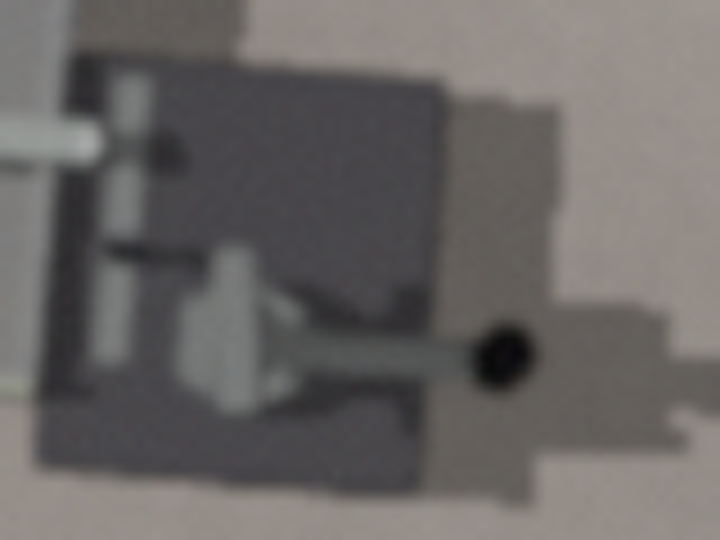

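View pics/b4.png

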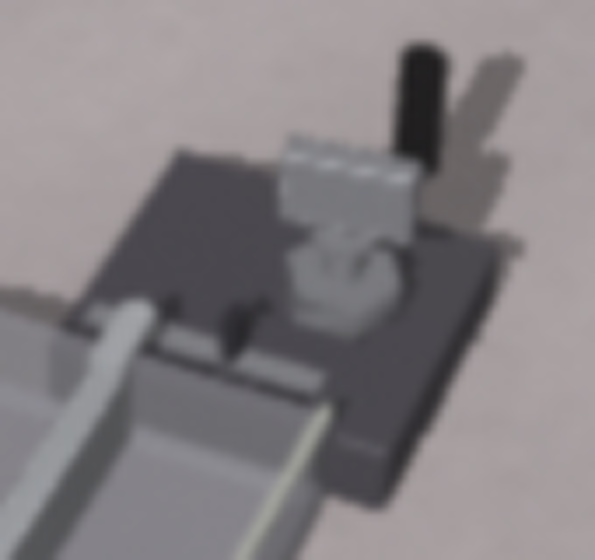

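View pics/b2.png

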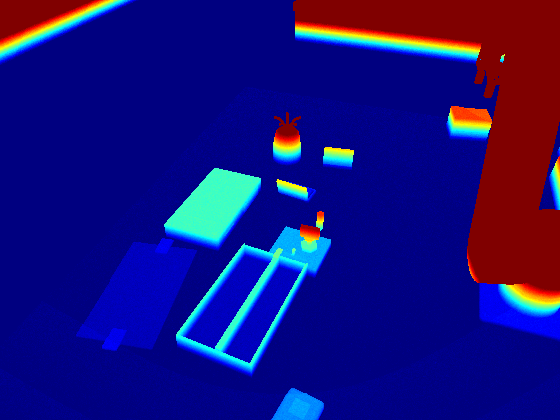

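```bash
cat > fit.py <<'E'
from h import *
def boxfit(c,d):
    P=cloud(c,d).reshape(-1,3)
    m=(P[:,2]>.036)&(P[:,2]<.0455)&(P[:,0]>.3)&(P[:,0]<.56)&(P[:,1]>.05)&(P[:,1]<.38)
    r=cv2.minAreaRect((P[m,:2]*1000).astype(np.float32)); return r,m.sum()
if __name__=='__main__':
    print(w2px('side',[[.159,-.552,.23],[.159,-.552,.4]]))
    for c in ['top','side']:
        d=np.load(f'pics/b_{c}.npy'); P=cloud(c,d)
        Q=P.reshape(-1,3)
        u=P[125,470]; print(u)
        m=(Q[:,2]>.036)&(Q[:,2]<.047)&(Q[:,0]<.6)&(Q[:,1]<.45)&(Q[:,1]>-.05)
        print(c,np.percentile(Q[m],[0,50,100],axis=0).round(3).tolist())
        print(boxfit(c,d))
        f=(abs(Q[:,2])<.004); print('floor z med',np.median(Q[f,2]))
        for nm,a,b in [('post',.078,.09),('head',.093,.104)]:
            m=(Q[:,2]>a)&(Q[:,2]<b)&(Q[:,0]<.45)&(Q[:,0]>.28)&(Q[:,1]<.05)&(Q[:,1]>-.1)
            print(nm,m.sum(),Q[m].mean(0).round(4), cv2.minAreaRect((Q[m,:2]*1000).astype(np.float32)))
E
python3 fit.py
```

```text
[[480.53278277  94.45312409]
 [498.17465549  35.30696505]]
[ 0.82032025 -0.4997782  -0.00224361]
top [[0.488, -0.033, 0.036], [0.564, 0.206, 0.042], [0.6, 0.385, 0.047]]
(((526.106201171875, 215.4167022705078), (329.5940856933594, 70.99567413330078), 88.93238067626953), np.int64(297))
floor z med -0.000647323241967479
post 0 [nan nan nan] ((0.0, 0.0), (0.0, 0.0), 0.0)
head 0 [nan nan nan] ((0.0, 0.0), (0.0, 0.0), 0.0)
[ 0.14715089 -0.69182688  0.06206941]
side [[-0.053, -0.04, 0.036], [0.545, 0.213, 0.043], [0.6, 0.384, 0.047]]
(((525.2119140625, 215.12368774414062), (329.79119873046875, 69.54960632324219), 89.89371490478516), np.int64(516))
floor z med 0.0005094277406315628
post 0 [nan nan nan] ((0.0, 0.0), (0.0, 0.0), 0.0)
head 0 [nan nan nan] ((0.0, 0.0), (0.0, 0.0), 0.0)fit.py:18: RuntimeWarning: Mean of empty slice.
  print(nm,m.sum(),Q[m].mean(0).round(4), cv2.minAreaRect((Q[m,:2]*1000).astype(np.float32)))
  ret = um.true_divide(
```

```bash
sed -i 's/P\[:,0\]>.3)&(P\[:,0\]<.56/P[:,0]>.42)\&(P[:,0]<.60/; s/Q\[:,0\]<.45)&(Q\[:,0\]>.28/Q[:,0]<.5)\&(Q[:,0]>.3/' fit.py
python3 - <<'E'
from h import *
d=np.load('pics/b_top.npy');P=cloud('top',d)
for u,v in [(211,208),(158,178),(265,185),(153,237),(281,236),(310,239),(367,199),(441,228),(126,271)]: print((u,v),P[v,u].round(3))
d=np.load('pics/b_side.npy');P=cloud('side',d)
for u,v in [(455,112),(470,110),(485,112),(455,130),(470,130),(455,138),(470,140)]: print((u,v),P[v,u].round(3))
im=cv2.imread('pics/b_side.png')
cv2.imwrite('pics/b5.png',cv2.resize(im[60:160,420:520],None,fx=6,fy=6,interpolation=cv2.INTER_CUBIC))
E
```

```text
(211, 208) [0.59  0.228 0.005]
(158, 178) [0.669 0.367 0.038]
(265, 185) [0.654 0.08  0.002]
(153, 237) [ 0.513  0.387 -0.002]
(281, 236) [0.505 0.034 0.097]
(310, 239) [ 0.497 -0.038  0.085]
(367, 199) [ 0.609 -0.199  0.013]
(441, 228) [ 0.524 -0.378  0.056]
(126, 271) [0.422 0.446 0.026]
(455, 112) [ 0.203 -0.724  0.085]
(470, 110) [ 0.153 -0.764  0.082]
(485, 112) [ 0.103 -0.772  0.08 ]
(455, 130) [ 0.19  -0.685  0.039]
(470, 130) [ 0.142 -0.696  0.042]
(455, 138) [ 0.183 -0.688  0.007]
(470, 140) [ 0.132 -0.699  0.004]
```

View pics/b5.png

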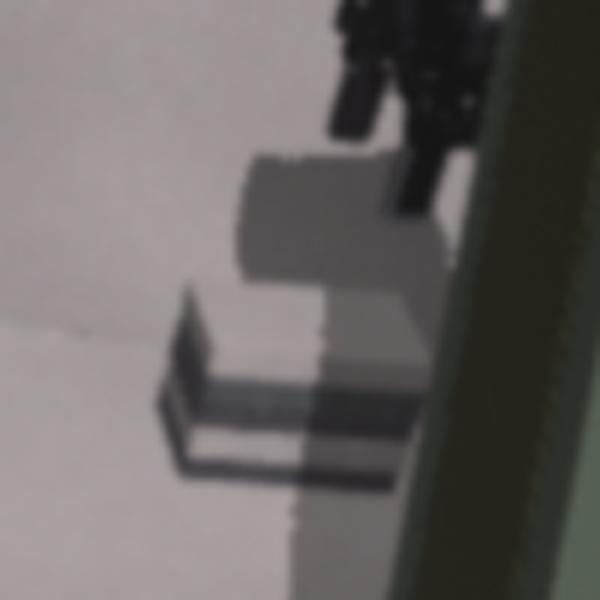

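```bash
cat > fit.py <<'E'
from h import *
from scipy.optimize import least_squares
def fitall(pre,plot=None):
    out={}
    for c in ['top','side']:
        d=np.load(f'{pre}_{c}.npy'); Q=cloud(c,d).reshape(-1,3)
        roi=lambda a,b,x0,x1,y0,y1:Q[(Q[:,2]>a)&(Q[:,2]<b)&(Q[:,0]>x0)&(Q[:,0]<x1)&(Q[:,1]>y0)&(Q[:,1]<y1)]
        f=roi(-.004,.004,.3,.9,-.3,.0); print(c,'shelf z',np.median(f[:,2]).round(4))
        b=roi(.034,.0455,.47,.71,.084,.40); r=cv2.minAreaRect((b[:,:2]*1000).astype(np.float32)); print(' box',r)
        for nm,a,bb in [('post',.078,.09),('head',.092,.104)]:
            h=roi(a,bb,.40,.62,-.12,.10)
            if nm=='post' : h=h[h[:,1]<-.01]
            if len(h)>3: print(' ',nm,len(h),h.mean(0).round(4),cv2.minAreaRect((h[:,:2]*1000).astype(np.float32)))
if __name__=='__main__': fitall(sys.argv[1])
E
python3 fit.py pics/b
```

```text
top shelf z -0.0009
 box ((584.216064453125, 231.19680786132812), (296.1000671386719, 167.277099609375), 84.7662582397461)
  post 40 [ 0.4965 -0.041   0.0836] ((497.3002014160156, -40.900733947753906), (15.14062213897705, 15.168465614318848), 0.32140547037124634)
  head 90 [0.5025 0.0332 0.0968] ((502.47332763671875, 33.17527770996094), (45.405513763427734, 11.39487361907959), 4.241846084594727)
side shelf z 0.0006
 box ((585.4937744140625, 232.22206115722656), (291.6179504394531, 165.79965209960938), 84.71037292480469)
  post 39 [ 0.4977 -0.0387  0.0841] ((497.5800476074219, -40.645851135253906), (17.331287384033203, 15.344697952270508), 49.19618606567383)
  head 100 [0.5037 0.0357 0.0971] ((504.079833984375, 34.093692779541016), (45.43376159667969, 12.417850494384766), 1.5190379619598389)
```

servo_tool --pt "0.025 0.038 0 6" --pt "0.05 0.076 0 12" --pt "0.075 0.114 0 18" --pt "0.1 0.152 0 24" --pt "0.125 0.19 0 30" --grip -0.2

```text
time_s: 2.2
eef_pos: [0.285, -0.361, 0.2315]
ee_rot: [2.888, 1.235, 0.001]
ft_force: [-0.1, -0.4, -0.1]
width: 0.402
```

servo_tool --pt "0.025 0.038 0 6" --pt "0.05 0.076 0 12" --pt "0.075 0.114 0 18" --pt "0.1 0.152 0 24" --pt "0.125 0.19 0 30"

```text
time_s: 2.7
eef_pos: [0.4101, -0.1708, 0.2317]
ee_rot: [2.469, 1.941, 0.001]
ft_force: [0.9, -0.5, -0.4]
width: 0.396
```

servo_tool --pt "0.022 0.034 0 2" --pt "0.044 0.068 0 4" --pt "0.066 0.1 -0.02 6" --pt "0.0865 0.13 -0.05 8.3" --pt "0.0865 0.13 -0.05 8.3"

```text
time_s: 3.2
eef_pos: [0.4957, -0.0392, 0.1779]
ee_rot: [-2.319, -2.112, 0.005]
ft_force: [-0.8, 0.0, -0.9]
width: 0.398
```

```bash
python3 snap.py c; python3 - <<'E'
from h import *
im=cv2.imread('pics/c_top.png');cv2.imwrite('pics/c1.png',cv2.resize(im[150:290,200:400],None,fx=4,fy=4))
im=cv2.imread('pics/c_side.png');cv2.imwrite('pics/c2.png',cv2.resize(im[130:290,240:400],None,fx=3.7,fy=3.7))
print(manip.get_obs()['eef_pos'])
E
```

```text
[ 0.49566263 -0.04204393  0.18080744]
```

View pics/c1.png

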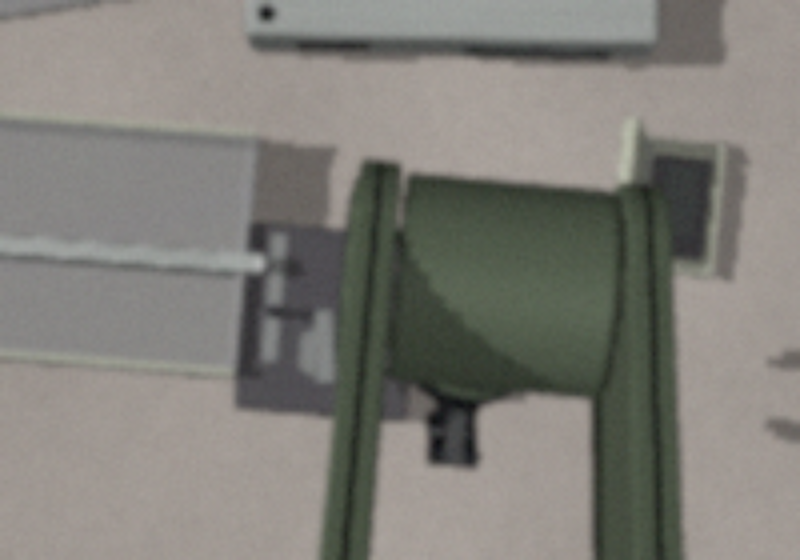

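View pics/c2.png

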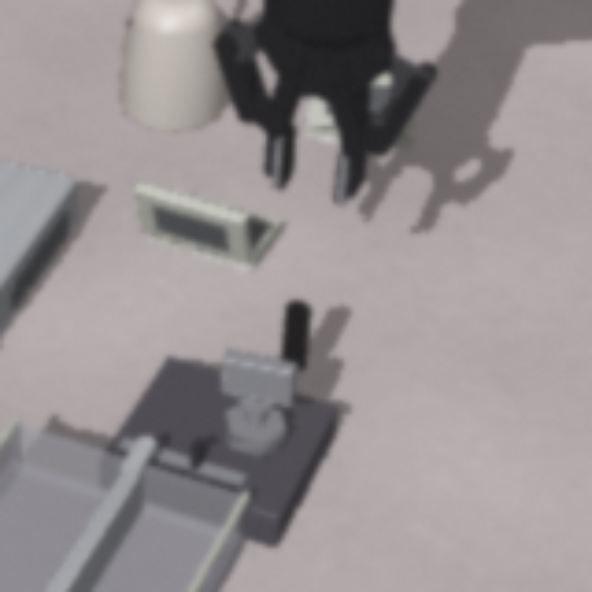

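servo_tool --pt "0.001 0.001 -0.04 0" --pt "0.001 0.001 -0.08 0" --pt "0.001 0.001 -0.115 0" --pt "0.001 0.001 -0.126 0" --pt "0.001 0.001 -0.126 0"

```text
time_s: 3.8
eef_pos: [0.4964, -0.0424, 0.0552]
ee_rot: [-2.328, -2.108, 0.002]
ft_force: [-0.4, -0.3, -0.3]
width: 0.399
```

```bash
cat > arc.py <<'E'
import numpy as np,sys
def arc(p0,C,a0,turns,r=.075):
    f=lambda a: np.array(C)+r*np.array([np.cos(np.radians(a)),np.sin(np.radians(a))])
    prev=np.array(p0)
    for k in range(0,len(turns),5):
        base=prev; t0=turns[k-1] if k else 0
        rows=[]
        for t in turns[k:k+5]:
            q=f(a0+t); rows.append([round(float(q[0]-base[0]),4),round(float(q[1]-base[1]),4),0,round(t-t0,2)]); prev=q
        print(rows)
E
python3 -c "
from arc import *
arc([.4955,-.0414],[.502,.0333],-95.3,[6,12.5,19,25.5,32,38.5,45,51.5,58,65])"
```

```text
[[0.0074, -0.0003, 0, 6], [0.0159, 0.0003, 0, 12.5], [0.0243, 0.0018, 0, 19], [0.0324, 0.0043, 0, 25.5], [0.0402, 0.0077, 0, 32]]
[[0.0074, 0.0042, 0, 6.5], [0.0142, 0.0093, 0, 13], [0.0204, 0.0151, 0, 19.5], [0.026, 0.0216, 0, 26], [0.0311, 0.0292, 0, 33]]
```

servo_tool --pt "0.0074 -0.0003 0 6" --pt "0.0159 0.0003 0 12.5" --pt "0.0243 0.0018 0 19" --pt "0.0324 0.0043 0 25.5" --pt "0.0402 0.0077 0 32"

```text
time_s: 4.3
eef_pos: [0.5379, -0.0347, 0.0577]
ee_rot: [1.649, 2.671, 0.001]
ft_force: [-1.1, -1.2, -1.1]
width: 0.4
```

servo_tool --pt "0.0074 0.0042 0 6.5" --pt "0.0142 0.0093 0 13" --pt "0.0204 0.0151 0 19.5" --pt "0.026 0.0216 0 26" --pt "0.0311 0.0292 0 33"

```text
time_s: 4.8
eef_pos: [0.5696, -0.0056, 0.0579]
ee_rot: [0.822, 3.028, -0.0]
ft_force: [-1.0, -1.5, -1.8]
width: 0.397
```

servo_tool --pt "0 0 0 0" --pt "0 0 0.04 0" --pt "0 0 0.08 0" --pt "0 0 0.1 0" --pt "0 0 0.1 0"

```text
time_s: 5.3
eef_pos: [0.5708, -0.0052, 0.1608]
ee_rot: [0.831, 3.019, 0.004]
ft_force: [0.1, 0.5, 0.4]
width: 0.399
```

```bash
python3 snap.py d; python3 - <<'E'
from h import *
im=cv2.imread('pics/d_side.png');cv2.imwrite('pics/d2.png',cv2.resize(im[130:290,240:400],None,fx=3.7,fy=3.7))
d=np.load('pics/d_side.npy');Q=cloud('side',d).reshape(-1,3)
m=(Q[:,2]>.05)&(Q[:,2]<.09)&(Q[:,0]>.5)&(Q[:,0]<.62)&(Q[:,1]>-.06)&(Q[:,1]<.03)&(np.hypot(Q[:,0]-.502,Q[:,1]-.0333)>.05)
print(m.sum(),Q[m].mean(0),Q[m].max(0))
E
```

```text
109 [ 0.56345878 -0.00626136  0.07162084] [0.573505   0.00112545 0.08828842]
```

View pics/d2.png

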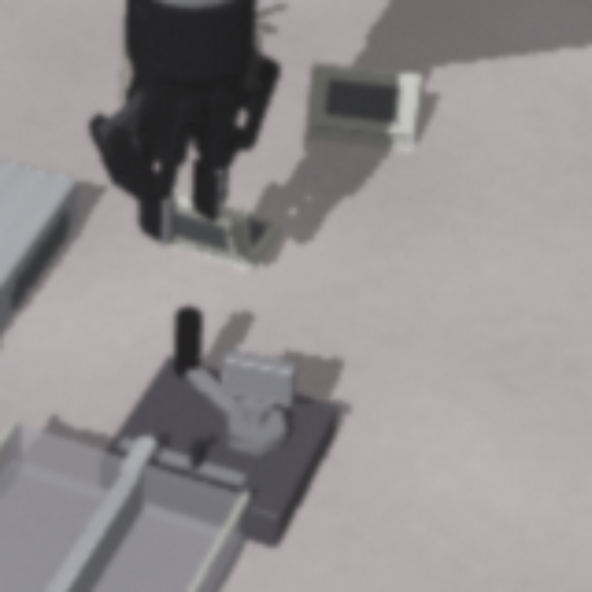

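servo_tool --pt "-0.02 0.01 0 -8.5" --pt "-0.04 0.02 0 -17" --pt "-0.055 0.03 0 -25.5" --pt "-0.0686 0.0385 0 -34" --pt "-0.0686 0.0385 0 -42.5" --grip 0.2

```text
time_s: 5.9
eef_pos: [0.4965, 0.0345, 0.154]
ee_rot: [-1.877, -2.514, 0.004]
ft_force: [0.3, 0.1, 0.1]
width: 0.601
```

servo_tool --pt "0 0 0 -8.5" --pt "0 0 0 -17" --pt "0 0 0 -25.5" --pt "0 0 0 -34" --pt "0 0 0 -42.5"

```text
time_s: 6.4
eef_pos: [0.4985, 0.0337, 0.154]
ee_rot: [-2.664, -1.663, 0.004]
ft_force: [0.9, 0.0, 0.3]
width: 0.602
```

servo_tool --pt "0 0 0 -8.5" --pt "0 0 0 -17" --pt "0 0 0 -25.5" --pt "0 0 0 -34" --pt "0 0 0 -42.5"

```text
time_s: 6.9
eef_pos: [0.4985, 0.0337, 0.154]
ee_rot: [-3.086, -0.585, 0.005]
ft_force: [-0.1, 0.9, 0.4]
width: 0.599
```

servo_tool --pt "0 0 0 -8.5" --pt "0 0 0 -18.5" --pt "0 0 0 -18.5" --pt "0 0 0 -18.5"

```text
time_s: 7.3
eef_pos: [0.4989, 0.0337, 0.1545]
ee_rot: [3.14, 0.095, -0.003]
ft_force: [-0.0, 0.0, -0.5]
width: 0.604
```

servo_tool --pt "0.0035 0 0 0" --pt "0.0035 0 -0.04 0" --pt "0.0035 0 -0.075 0" --pt "0.0035 0 -0.082 0" --pt "0.0035 0 -0.082 0"

```text
time_s: 7.8
eef_pos: [0.5026, 0.0339, 0.0726]
ee_rot: [3.14, 0.094, -0.004]
ft_force: [0.1, -0.8, 0.2]
width: 0.601
```

servo_tool --pt "0 0 0 0" --pt "0 0 0 0" --pt "0 0 0 0" --pt "0 0 0 0" --pt "0 0 0 0" --grip -1

```text
time_s: 8.3
eef_pos: [0.5042, 0.0339, 0.0749]
ee_rot: [3.14, 0.093, 0.005]
ft_force: [-1.2, 0.5, 7.2]
width: 0.125
```

servo_tool --pt "0 0 0 0" --pt "0 0 0 0"

```text
time_s: 8.5
eef_pos: [0.5042, 0.0339, 0.075]
ee_rot: [3.14, 0.093, 0.005]
ft_force: [-0.4, -1.1, 6.8]
width: 0.125
```

```bash
python3 - <<'E'
from h import *
o=manip.get_obs()
print({k:np.round(o[k],3) for k in ['qpos','eef_pos','ee_rot','ft_force','torque','width']})
E
```

```text
{'qpos': array([ 0.044,  0.368,  1.942, -0.   ,  0.829,  1.556]), 'eef_pos': array([0.504, 0.034, 0.075]), 'ee_rot': array([3.14 , 0.093, 0.005]), 'ft_force': array([-0.387, -1.118,  6.837]), 'torque': array([-0.025,  0.098, -0.024]), 'width': np.float64(0.125)}
```

servo_tool --pt "0 0 0 0" --pt "0 0 0.005 0" --pt "0 0 0.01 0" --pt "0 0 0.01 0" --grip -0.4

```text
time_s: 8.9
eef_pos: [0.5036, 0.034, 0.0842]
ee_rot: [3.14, 0.093, 0.003]
ft_force: [-0.1, -0.5, -0.7]
width: 0.303
```

servo_tool --pt "0 0 0 0" --pt "0 0 0 0" --pt "0 0 0 0" --pt "0 0 0 0" --pt "0 0 0 0" --grip -1

```text
time_s: 9.4
eef_pos: [0.5032, 0.0339, 0.0837]
ee_rot: [3.14, 0.093, 0.001]
ft_force: [-0.9, 0.4, 5.6]
width: 0.122
```

```bash
python3 snap.py e; python3 - <<'E'
from h import *
o=manip.get_obs()
print({k:np.round(o[k],3) for k in ['qpos','eef_pos','ee_rot','ft_force','torque','width']})
im=cv2.imread('pics/e_side.png');cv2.imwrite('pics/e2.png',cv2.resize(im[150:300,230:380],None,fx=4,fy=4))
im=cv2.imread('pics/e_top.png');cv2.imwrite('pics/e1.png',cv2.resize(im[150:290,200:400],None,fx=4,fy=4))
E
```

```text
{'qpos': array([ 0.044,  0.356,  1.932, -0.   ,  0.854,  1.556]), 'eef_pos': array([0.503, 0.034, 0.084]), 'ee_rot': array([3.14 , 0.093, 0.   ]), 'ft_force': array([-1.45 , -0.858,  5.838]), 'torque': array([-0.072,  0.203, -0.103]), 'width': np.float64(0.122)}
```

View pics/e2.png

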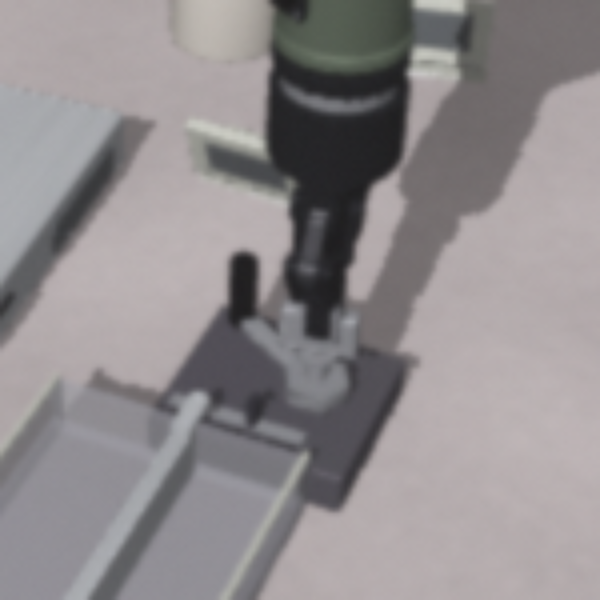

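View pics/e1.png

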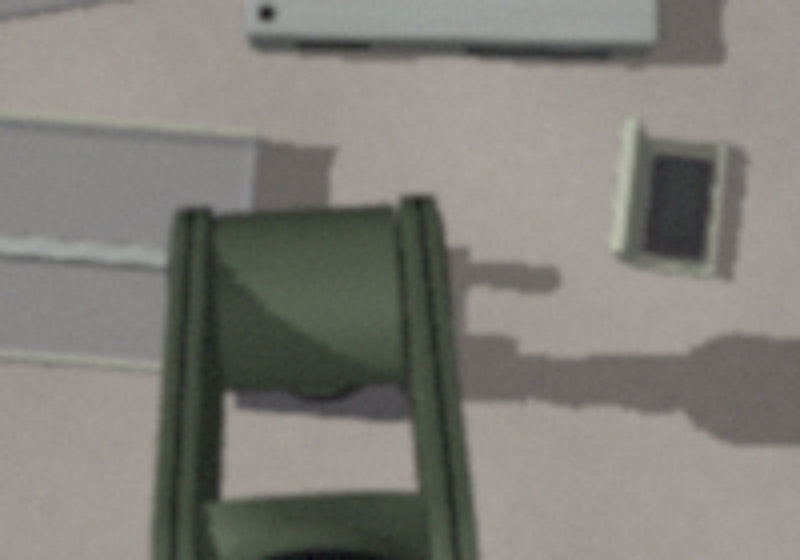

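```bash
cat > pm.py <<'E'
from h import *
th=np.radians(-5.26);R=np.array([[np.cos(th),-np.sin(th)],[np.sin(th),np.cos(th)]]);C=np.array([.5849,.2317])
tobox=lambda P:(np.asarray(P)[...,:2]-C)@R
toworld=lambda B:np.asarray(B)@R.T+C
def pm(pre,cams=('top','side')):
  for c in cams:
    d=np.load(f'pics/{pre}_{c}.npy');P=cloud(c,d);im=cv2.imread(f'pics/{pre}_{c}.png').astype(float).mean(2)
    B=tobox(P)*1000;Z=P[...,2]*1000
    f=(Z>40)&(Z<47)&(abs(B[...,1])<120)&(abs(B[...,0])<70)
    k=np.polyfit(B[f][:,1],B[f][:,0],1)
    p=(Z>42)&(Z<52)&(B[...,1]<-147)&(B[...,1]>-170)&(abs(B[...,0])<70)
    print(c,'fence slope',k.round(4),'at-157:',np.polyval(k,-157).round(2),'n',f.sum())
    rim=(Z>36)&(Z<46)&(abs(B[...,1])<120)&(abs(B[...,0])>72)&(abs(B[...,0])<92)
    for s in (-1,1):
        q=B[rim&(np.sign(B[...,0])==s)]; print('  rim',s,np.median(q[:,0]).round(2),len(q))
    for b in np.round(np.c_[B[p],Z[p],np.argwhere(p)[:,::-1]],1): print('   ',b.tolist())
if __name__=='__main__': pm(*sys.argv[1:2])
E
python3 pm.py b
```

```text
top fence slope [-2.0000e-03 -9.5307e+00] at-157: -9.22 n 408
  rim -1 -81.79 179
  rim 1 77.84 191
    [-4.7, -147.9, 48.2, 262.0, 214.0]
    [-4.7, -150.6, 49.4, 263.0, 214.0]
    [-4.4, -153.2, 48.8, 264.0, 214.0]
    [-4.2, -155.8, 48.9, 265.0, 214.0]
    [-3.5, -158.2, 45.6, 266.0, 214.0]
    [-7.3, -148.1, 47.8, 262.0, 215.0]
    [-7.3, -150.8, 49.1, 263.0, 215.0]
    [-7.0, -153.4, 49.0, 264.0, 215.0]
    [-6.9, -156.1, 49.4, 265.0, 215.0]
    [-6.4, -158.6, 47.4, 266.0, 215.0]
    [-10.1, -148.4, 48.8, 262.0, 216.0]
    [-9.8, -151.0, 47.8, 263.0, 216.0]
    [-9.8, -153.7, 49.8, 264.0, 216.0]
    [-9.3, -156.2, 47.7, 265.0, 216.0]
    [-9.2, -158.9, 49.0, 266.0, 216.0]
    [-12.6, -148.6, 48.1, 262.0, 217.0]
    [-12.6, -151.4, 50.0, 263.0, 217.0]
    [-12.4, -154.0, 49.6, 264.0, 217.0]
    [-12.0, -156.5, 48.0, 265.0, 217.0]
    [-11.4, -158.9, 44.8, 266.0, 217.0]
    [-15.0, -148.6, 45.3, 262.0, 218.0]
    [-15.0, -151.4, 47.1, 263.0, 218.0]
    [-15.0, -154.2, 49.4, 264.0, 218.0]
    [-14.7, -156.7, 48.6, 265.0, 218.0]
    [-37.9, -164.1, 49.0, 267.0, 227.0]
    [-37.6, -1
[... 894 characters left out ...]
, 50.1, 279.0, 250.0]
    [-10.2, -152.0, 50.2, 280.0, 250.0]
    [-12.1, -153.6, 49.6, 281.0, 250.0]
    [-13.1, -157.2, 46.9, 282.0, 250.0]
    [-35.1, -165.5, 48.3, 292.0, 250.0]
    [-37.7, -165.1, 49.8, 293.0, 250.0]
    [-39.5, -167.0, 48.8, 294.0, 250.0]
    [-9.2, -148.6, 49.6, 279.0, 251.0]
    [-11.2, -149.9, 49.3, 280.0, 251.0]
    [-13.1, -151.3, 48.7, 281.0, 251.0]
    [-36.2, -162.7, 48.0, 292.0, 251.0]
    [-38.3, -163.8, 47.8, 293.0, 251.0]
    [-39.5, -167.3, 45.3, 294.0, 251.0]
    [-13.4, -150.7, 46.2, 281.0, 252.0]
    [-36.3, -162.8, 44.7, 292.0, 252.0]
    [-38.8, -162.7, 45.8, 293.0, 252.0]
    [-40.1, -166.1, 43.3, 294.0, 252.0]
    [-36.8, -161.7, 42.6, 292.0, 253.0]
```

servo_tool --pt "0 0 0 7" --pt "0 0 0 14" --pt "0 0 0 21" --pt "0 0 0 28" --pt "0 0 0 35"

```text
time_s: 10.0
eef_pos: [0.5034, 0.0332, 0.0837]
ee_rot: [2.963, 1.04, 0.001]
ft_force: [-0.1, -3.5, 4.7]
width: 0.12
```

```bash
python3 snap.py f; python3 pm.py f | grep -A2 fence;  python3 - <<'E'
from h import *
o=manip.get_obs()
print({k:np.round(o[k],3) for k in ['qpos','eef_pos','ee_rot','ft_force','torque','width']})
im=cv2.imread('pics/f_side.png');cv2.imwrite('pics/f2.png',cv2.resize(im[150:300,230:380],None,fx=4,fy=4))
E
```

```text
top fence slope [-2.10000e-03 -1.60253e+01] at-157: -15.7 n 328
  rim -1 -81.86 155
  rim 1 77.89 179
side fence slope [-1.00000e-03 -1.43121e+01] at-157: -14.15 n 541
  rim -1 -80.75 297
  rim 1 79.12 328
{'qpos': array([ 0.044,  0.356,  1.932, -0.002,  0.853,  0.945]), 'eef_pos': array([0.503, 0.033, 0.084]), 'ee_rot': array([2.965e+00, 1.034e+00, 1.000e-03]), 'ft_force': array([-0.176, -3.025,  5.064]), 'torque': array([-0.563,  0.075,  0.119]), 'width': np.float64(0.122)}
```

View pics/f2.png

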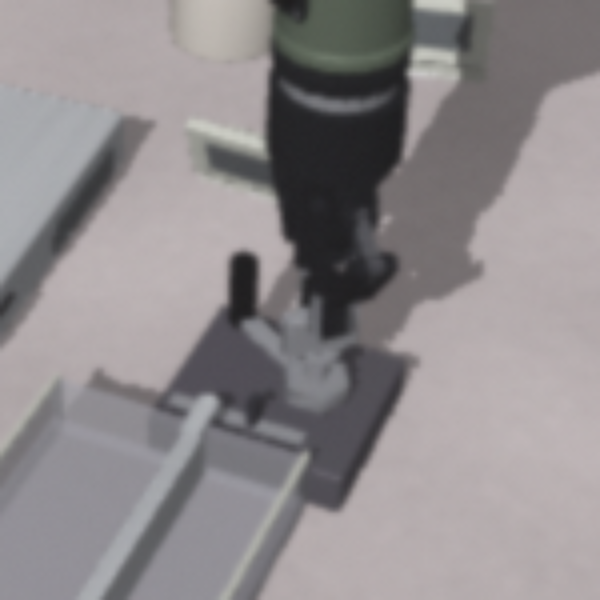

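servo_tool --pt "0 0 0 8" --pt "0 0 0 16" --pt "0 0 0 24" --pt "0 0 0 32" --pt "0 0 0 40"

```text
time_s: 10.6
eef_pos: [0.5042, 0.0328, 0.0837]
ee_rot: [2.428, 1.989, 0.001]
ft_force: [0.9, -5.2, 4.2]
width: 0.121
```

servo_tool --pt "0 0 0 8" --pt "0 0 0 16" --pt "0 0 0 24" --pt "0 0 0 32" --pt "0 0 0 40"

```text
time_s: 11.1
eef_pos: [0.505, 0.0329, 0.0837]
ee_rot: [1.601, 2.698, 0.001]
ft_force: [2.5, -4.3, 1.4]
width: 0.12
```

servo_tool --pt "0 0 0 8" --pt "0 0 0 16" --pt "0 0 0 24" --pt "0 0 0 32" --pt "0 0 0 40"

```text
time_s: 11.6
eef_pos: [0.5055, 0.0335, 0.0838]
ee_rot: [0.582, 3.082, 0.001]
ft_force: [4.2, -2.3, 1.0]
width: 0.12
```

```bash
python3 snap.py g; python3 pm.py g | grep -A2 fence;  python3 - <<'E'
from h import *
o=manip.get_obs()
print({k:np.round(o[k],3) for k in ['qpos','eef_pos','ee_rot','ft_force','torque','width']})
im=cv2.imread('pics/g_side.png');cv2.imwrite('pics/g2.png',cv2.resize(im[220:290,250:350],None,fx=8,fy=8,interpolation=cv2.INTER_CUBIC))
E
```

```text
top fence slope [-1.80000e-03 -3.68905e+01] at-157: -36.61 n 347
  rim -1 -81.88 162
  rim 1 77.73 185
side fence slope [-4.00000e-04 -3.52367e+01] at-157: -35.18 n 552
  rim -1 -80.89 302
  rim 1 79.08 324
{'qpos': array([ 4.40e-02,  3.57e-01,  1.93e+00, -1.00e-03,  8.49e-01, -1.15e+00]), 'eef_pos': array([0.506, 0.033, 0.084]), 'ee_rot': array([5.860e-01, 3.081e+00, 1.000e-03]), 'ft_force': array([ 5.677, -2.495,  0.235]), 'torque': array([-0.327, -0.665,  0.09 ]), 'width': np.float64(0.115)}
```

View pics/g2.png

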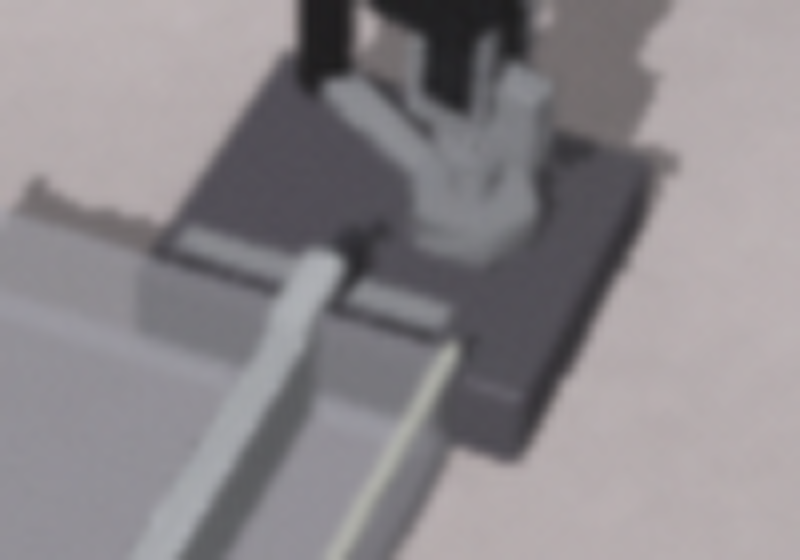

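```bash
python3 - <<'E'
from h import *
from pm import *
im=np.load('pics/b_topim.npy').mean(2)
print(im[218:238,262:276].round().astype(int))
im=np.load('pics/b_sideim.npy').mean(2)
print(im[242:260,272:302].round().astype(int))
# model: project marker top centre & edges for candidate box x
for c in ['top','side']:
    for X in (-36,-39):
        Bp=np.array([[X-3,-165],[X,-165],[X+3,-165]])/1000
        W=np.c_[toworld(Bp),[.048]*3]; print(c,X,w2px(c,W).round(2).tolist())
    Bp=np.array([[-9,-157],[-9,0],[-9,100]])/1000
    print(w2px(c,np.c_[toworld(Bp),[.046]*3]).round(2).tolist())
E
```

```text
[[ 89  91  92  83  75  89 102 102  88  67  53  53  53  60]
 [ 58  55  60  66  84 103 117 118 100  75  63  62  62  64]
 [ 52  50  51  65  88 108 121 119 105  84  72  71  71  73]
 [ 50  50  50  65  89 112 123 120 104  80  72  72  73  73]
 [ 49  48  51  67  92 113 122 119 102  80  72  73  74  73]
 [ 49  48  51  69  92 114 122 120 101  78  73  73  73  73]
 [ 48  48  50  67  95 115 122 118 101  78  72  71  74  72]
 [ 49  49  53  68  92 107 111 107  92  76  72  72  73  72]
 [ 47  51  56  69  81  84  86  85  76  69  70  71  73  71]
 [ 49  51  61  73  70  62  54  54  52  57  60  63  64  62]
 [ 47  51  62  76  80  68  57  52  47  50  54  54  55  54]
 [ 47  53  64  80  94  98  92  81  67  61  60  61  62  60]
 [ 50  51  64  85 105 117 116 102  80  71  70  72  72  69]
 [ 48  53  65  88 109 120 121 106  85  76  74  75  73  74]
 [ 49  54  66  90 111 123 120 105  87  74  73  72  74  83]
 [ 51  51  68  92 113 121 121 105  82  74  74  73  78  94]
 [ 47  53  67  92 114 123 120 103  79  71  72  73  83 102]
 [ 51  54  69  96 116 124 118  99  80  73  72  75  85 105]
 [ 49  52  70  98 116 123 115  97  78 
[... 1995 characters left out ...]
13 111 107 102  93  81  75  72  70
   75  81  85  97 113 120 124 126 126 124 123 120]
 [134 148 153 155 148 126 104 108 113 114 114 113 113 111 106 102  92  81
   79  80  79  82  89  98 108 116 120 123 126 127]
 [147 152 152 151 140 112  99 107 111 112 112 113 113 114 114 113 110 107
  104  96  85  79  77  82  85  87  95 105 115 119]]
top -36 [[267.32, 227.47], [267.42, 226.33], [267.52, 225.19]]
top -39 [[267.21, 228.61], [267.32, 227.47], [267.42, 226.33]]
[[265.35, 215.99], [206.29, 211.21], [168.84, 208.18]]
side -36 [[293.47, 250.72], [292.29, 250.35], [291.11, 249.99]]
side -39 [[294.65, 251.09], [293.47, 250.72], [292.29, 250.35]]
[[280.37, 249.83], [250.42, 296.55], [227.55, 332.23]]
```

servo_tool --pt "0 0 0 5" --pt "0 0 0 10" --pt "0 0 0 10" --pt "0 0 0 10"

```text
time_s: 12.1
eef_pos: [0.5056, 0.0337, 0.0838]
ee_rot: [0.319, 3.12, 0.0]
ft_force: [5.2, -2.3, 0.7]
width: 0.121
```

servo_tool --pt "0 0 0 0" --pt "0 0 0 0" --pt "0 0 0.04 0" --pt "0 0 0.09 0" --grip 0

```text
time_s: 12.5
eef_pos: [0.5006, 0.034, 0.1719]
ee_rot: [-0.318, -3.117, 0.001]
ft_force: [1.1, 0.3, 1.1]
width: 0.5
```

servo_tool --pt "-0.03 -0.03 0.01 0" --pt "-0.06 -0.06 0.01 0" --pt "-0.09 -0.09 0.01 0" --pt "-0.12 -0.12 0.01 0" --pt "-0.12 -0.14 0.01 0"

```text
time_s: 13.0
eef_pos: [0.3785, -0.1064, 0.1828]
ee_rot: [-0.321, -3.121, -0.001]
ft_force: [1.5, 1.3, -0.3]
width: 0.5
```

```bash
cat > avg.py <<'E'
from h import *
n=sys.argv[1]
for c in sys.argv[2:] or ['top','side']:
    L=[get_image(c) for _ in range(4)]
    im=np.mean([l[0] for l in L],0); d=np.median([l[1] for l in L],0)
    cv2.imwrite(f'pics/{n}_{c}.png',im.astype(np.uint8)); np.save(f'pics/{n}_{c}.npy',d); np.save(f'pics/{n}_{c}im.npy',im)
E
python3 avg.py k; python3 pm.py k; python3 - <<'E'
from h import *
im=cv2.imread('pics/k_top.png');cv2.imwrite('pics/k0.png',im)
cv2.imwrite('pics/k1.png',cv2.resize(im[200:260,245:325],None,fx=9,fy=9,interpolation=cv2.INTER_CUBIC))
im=cv2.imread('pics/k_side.png');cv2.imwrite('pics/k2.png',cv2.resize(im[220:290,250:350],None,fx=8,fy=8,interpolation=cv2.INTER_CUBIC))
E
```

```text
top fence slope [-2.2000e-03 -3.8578e+01] at-157: -38.24 n 412
  rim -1 -81.85 180
  rim 1 77.84 192
    [-34.0, -148.0, 49.8, 261.0, 225.0]
    [-33.5, -150.4, 46.3, 262.0, 225.0]
    [-33.7, -153.3, 50.3, 263.0, 225.0]
    [-33.4, -155.9, 50.0, 264.0, 225.0]
    [-33.1, -158.4, 48.4, 265.0, 225.0]
    [-36.5, -148.1, 47.9, 261.0, 226.0]
    [-36.3, -150.8, 48.5, 262.0, 226.0]
    [-36.0, -153.3, 47.3, 263.0, 226.0]
    [-35.7, -155.8, 46.0, 264.0, 226.0]
    [-35.6, -158.6, 47.8, 265.0, 226.0]
    [-39.1, -148.4, 48.1, 261.0, 227.0]
    [-39.0, -151.1, 48.9, 262.0, 227.0]
    [-38.5, -153.5, 46.3, 263.0, 227.0]
    [-38.6, -156.3, 49.0, 264.0, 227.0]
    [-38.3, -158.8, 47.8, 265.0, 227.0]
    [-37.9, -164.1, 48.2, 267.0, 227.0]
    [-37.5, -166.6, 46.3, 268.0, 227.0]
    [-37.4, -169.3, 48.4, 269.0, 227.0]
    [-41.8, -148.7, 48.7, 261.0, 228.0]
    [-41.6, -151.3, 49.0, 262.0, 228.0]
    [-41.5, -154.0, 50.5, 263.0, 228.0]
    [-41.2, -156.5, 48.6, 264.0, 228.0]
    [-40.4, -158.7, 42.1, 265.0, 228.0]
    [-40.2, -164.1, 44.9, 267.0, 228.0]
    [-40.2, -166.9, 47.3, 268.0, 228.0]
[... 844 characters left out ...]
 50.8, 292.0, 252.0]
    [-38.3, -164.2, 44.2, 293.0, 252.0]
    [-40.1, -166.0, 43.4, 294.0, 252.0]
    [-31.2, -150.6, 50.1, 288.0, 253.0]
    [-32.7, -152.9, 48.7, 289.0, 253.0]
    [-35.4, -152.3, 50.3, 290.0, 253.0]
    [-37.9, -152.5, 51.1, 291.0, 253.0]
    [-39.3, -155.2, 49.3, 292.0, 253.0]
    [-41.7, -155.6, 49.9, 293.0, 253.0]
    [-32.4, -147.7, 49.9, 288.0, 254.0]
    [-34.6, -148.4, 50.2, 289.0, 254.0]
    [-39.0, -149.9, 50.7, 291.0, 254.0]
    [-41.2, -150.5, 51.0, 292.0, 254.0]
    [-41.9, -155.2, 47.1, 293.0, 254.0]
    [-40.1, -147.2, 50.2, 291.0, 255.0]
    [-41.8, -149.3, 49.1, 292.0, 255.0]
    [-42.4, -154.1, 45.0, 293.0, 255.0]
    [-42.0, -148.9, 46.3, 292.0, 256.0]
```

View pics/k1.png

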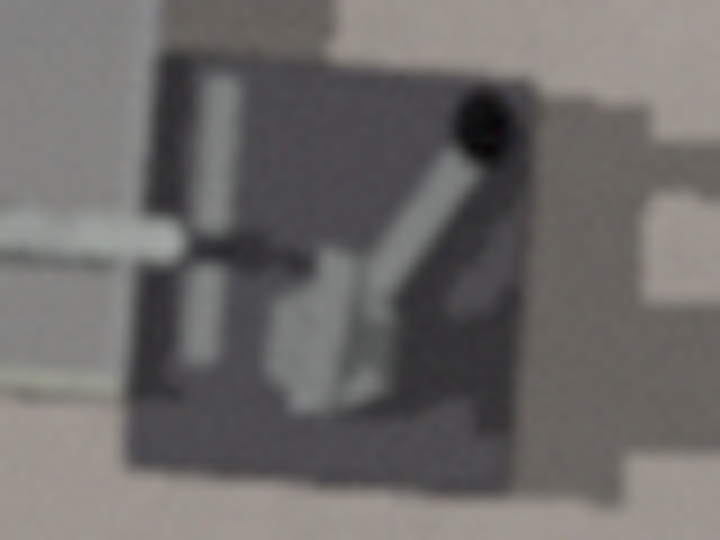

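View pics/k2.png

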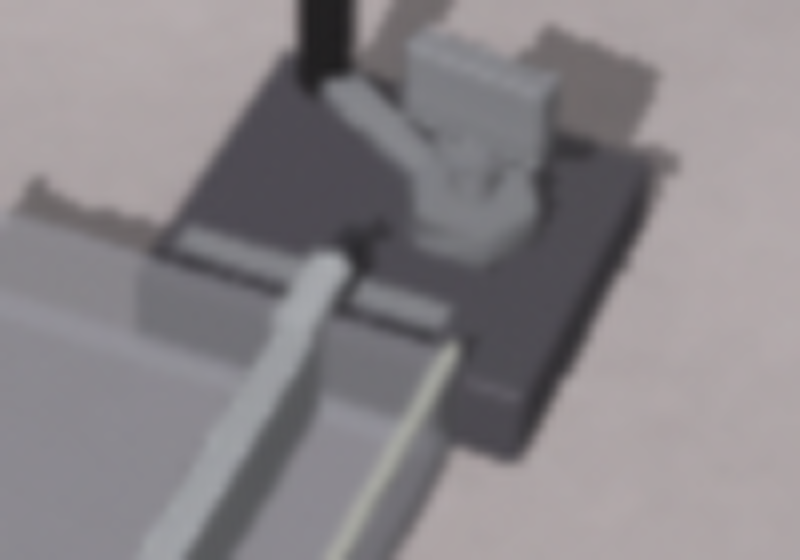

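View pics/k0.png

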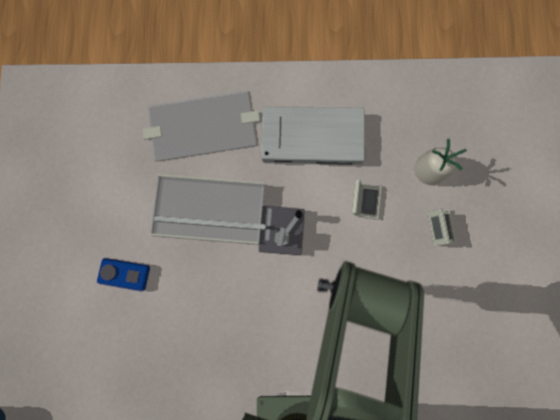

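```bash
python3 fit.py pics/k; python3 - <<'E'
from h import *
d=np.load('pics/k_top.npy');Q=cloud('top',d).reshape(-1,3)
m=(Q[:,2]>.078)&(Q[:,2]<.09)&(Q[:,0]>.54)&(Q[:,0]<.59)&(Q[:,1]>-.04)&(Q[:,1]<.02)
print(Q[m].mean(0),m.sum())
E
python3 -c "
from arc import *
arc([.4955,-.0414],[.502,.0333],-95.3,[60])
arc([.5628,-.0101],[.502,.0333],-35.3,[-7,-15,-23,-31,-39,-46,-53,-60,-65,-67,-70],)"
```

```text
top shelf z -0.0009
 box ((584.0883178710938, 231.09010314941406), (295.60064697265625, 167.05372619628906), 84.73613739013672)
  post 22 [ 0.5629 -0.0148  0.0838] ((563.612548828125, -15.4471435546875), (7.666273593902588, 15.509618759155273), 88.90010070800781)
  head 90 [0.5029 0.0331 0.097 ] ((502.8294372558594, 33.20042419433594), (11.8590726852417, 45.41496658325195), 78.237548828125)
side shelf z 0.0006
 box ((585.3186645507812, 232.00958251953125), (292.26708984375, 165.41835021972656), 84.7418441772461)
  post 15 [ 0.5638 -0.0135  0.0852] ((563.5963134765625, -15.224943161010742), (9.415151596069336, 15.508697509765625), 88.76019287109375)
  head 97 [0.5034 0.0359 0.0972] ((503.3953552246094, 33.97591018676758), (13.769822120666504, 43.84309768676758), 78.60942077636719)
[ 0.5628576  -0.01140083  0.08398005] 39
[[0.0677, 0.0314, 0, 60]]
[[-0.0053, -0.0071, 0, -7], [-0.0129, -0.0143, 0, -15], [-0.0214, -0.0204, 0, -23], [-0.0307, -0.0253, 0, -31], [-0.0405, -0.0288, 0, -39]]
[[-0.009, -0.0019, 0, -7], [-0.0181, -0.0028, 0, -14], [-0.0272, -0.0025, 0, -21], [-0.0337, -0.0016, 0, -26], [-0.0363, -0.0011, 0, -28]]
[[-0.0038, 0.0009, 0, -3]]
```

servo_tool --pt "0.045 0.02 0 -5" --pt "0.09 0.04 0 -10" --pt "0.135 0.065 0 -16" --pt "0.184 0.095 0 -24" --pt "0.184 0.095 0 -24" --grip -0.2

```text
time_s: 13.9
eef_pos: [0.5714, -0.0075, 0.1825]
ee_rot: [0.957, 2.991, 0.003]
ft_force: [-1.0, -0.6, 1.0]
width: 0.402
```

servo_tool --pt "0 0 0 0" --pt "0 0 0 0"

```text
time_s: 14.1
eef_pos: [0.5658, -0.011, 0.1828]
ee_rot: [-0.958, -2.99, 0.001]
ft_force: [-0.0, -0.4, 0.6]
width: 0.401
```

servo_tool --pt "-0.003 0 -0.04 0" --pt "-0.003 0 -0.08 0" --pt "-0.003 0 -0.115 0" --pt "-0.003 0 -0.126 0" --pt "-0.003 0 -0.126 0"

```text
time_s: 14.6
eef_pos: [0.5623, -0.0117, 0.0566]
ee_rot: [-0.961, -2.988, 0.001]
ft_force: [-1.1, 0.2, 0.9]
width: 0.403
```

servo_tool --pt "-0.0053 -0.0071 0 -7" --pt "-0.0129 -0.0143 0 -15" --pt "-0.0214 -0.0204 0 -23" --pt "-0.0307 -0.0253 0 -31" --pt "-0.0405 -0.0288 0 -39"

```text
time_s: 15.1
eef_pos: [0.5252, -0.0403, 0.06]
ee_rot: [1.909, 2.489, 0.006]
ft_force: [1.7, 0.9, -0.4]
width: 0.397
```

servo_tool --pt "-0.009 -0.0019 0 -7" --pt "-0.0181 -0.0028 0 -14" --pt "-0.0272 -0.0025 0 -21" --pt "-0.0337 -0.0016 0 -26" --pt "-0.0337 -0.0016 0 -26"

```text
time_s: 15.6
eef_pos: [0.4907, -0.0419, 0.0598]
ee_rot: [2.415, 2.004, 0.005]
ft_force: [1.0, 0.2, 0.3]
width: 0.4
```

servo_tool --pt "-0.002 0.0005 0 -1" --pt "-0.004 0.001 0 -2" --pt "-0.004 0.001 0 -2"

```text
time_s: 15.9
eef_pos: [0.4891, -0.0411, 0.059]
ee_rot: [2.447, 1.961, 0.008]
ft_force: [4.5, -2.6, 4.2]
width: 0.399
```

servo_tool --pt "-0.0015 0.0005 0 0" --pt "-0.003 0.001 0 0" --pt "-0.003 0.001 0 0"

```text
time_s: 16.2
eef_pos: [0.4889, -0.041, 0.0591]
ee_rot: [2.443, 1.958, 0.014]
ft_force: [9.8, -5.7, -1.5]
width: 0.4
```

servo_tool --pt "0.006 -0.001 0 0" --pt "0.009 -0.001 0 0" --pt "0.009 -0.001 0.04 0" --pt "0.009 -0.001 0.09 0" --pt "0.009 -0.001 0.12 0"

```text
time_s: 16.7
eef_pos: [0.4921, -0.0403, 0.18]
ee_rot: [2.451, 1.964, 0.002]
ft_force: [1.9, 0.2, 0.4]
width: 0.397
```

servo_tool --pt "-0.03 -0.03 0.02 0" --pt "-0.06 -0.06 0.04 0" --pt "-0.09 -0.09 0.04 0" --pt "-0.12 -0.12 0.04 0" --pt "-0.12 -0.12 0.04 0"

```text
time_s: 17.2
eef_pos: [0.368, -0.162, 0.2171]
ee_rot: [-2.455, -1.957, 0.004]
ft_force: [0.0, -0.0, 0.6]
width: 0.402
```

```bash
python3 avg.py l; python3 fit.py pics/l; python3 pm.py l|grep fence; python3 - <<'E'
from h import *
im=cv2.imread('pics/l_top.png')
cv2.imwrite('pics/l1.png',cv2.resize(im[200:260,245:325],None,fx=9,fy=9,interpolation=cv2.INTER_CUBIC))
print(manip.get_obs()['eef_pos'],manip.get_obs()['time_s'])
E
```

```text
top shelf z -0.0008
 box ((584.1747436523438, 231.39645385742188), (295.9776916503906, 167.0478973388672), 84.76432800292969)
  post 39 [ 0.4955 -0.0411  0.0837] ((494.8937072753906, -40.82035446166992), (15.133365631103516, 14.986930847167969), 88.41912841796875)
  head 90 [0.5029 0.0331 0.0967] ((502.82794189453125, 33.19371032714844), (11.850055694580078, 45.40199279785156), 78.47676086425781)
side shelf z 0.0005
 box ((585.3656005859375, 231.62496948242188), (292.5032653808594, 165.8557891845703), 84.77703094482422)
  post 42 [ 0.4974 -0.0386  0.0835] ((496.7856750488281, -40.54052734375), (17.31915283203125, 14.989903450012207), 75.9669189453125)
  head 96 [0.5036 0.0359 0.0973] ((503.3589172363281, 34.23260498046875), (12.825862884521484, 44.26813507080078), 78.03114318847656)
top fence slope [-1.90000e-03 -3.85836e+01] at-157: -38.29 n 412
side fence slope [ 6.00000e-04 -3.69934e+01] at-157: -37.08 n 564
[ 0.3724429  -0.15975392  0.21710633] 17.6
```

View pics/l1.png

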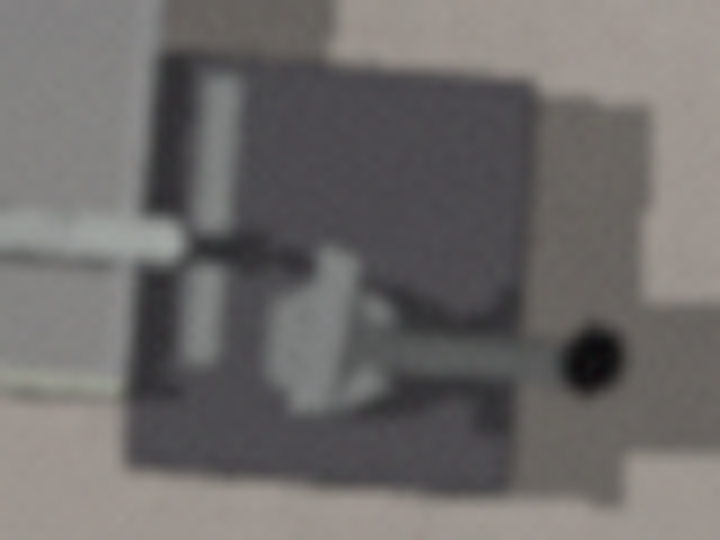

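View pics/l_top.png

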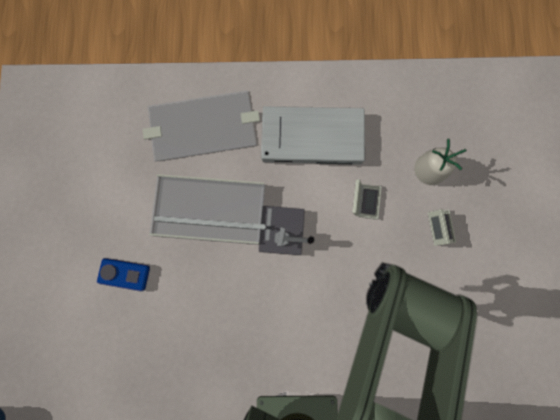

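```bash
cat > case.py <<'E'
from h import *
def pts(pre,cx,cy,r=.075):
    out=[]
    for c in ['top','side']:
        d=np.load(f'pics/{pre}_{c}.npy');Q=cloud(c,d).reshape(-1,3)
        m=(np.hypot(Q[:,0]-cx,Q[:,1]-cy)<r)&(Q[:,2]>.004)&(Q[:,2]<.1); out.append(Q[m])
    return out
if __name__=='__main__':
    pre=sys.argv[1]
    for s in sys.argv[2:]:
        cx,cy=map(float,s.split(','))
        for c,Q in zip(['top','side'],pts(pre,cx,cy)):
            print(s,c,len(Q))
            for a,b in [(.004,.12),(.01,.022),(.022,.035),(.035,.05),(.05,.08)]:
                q=Q[(Q[:,2]>a)&(Q[:,2]<b)]
                if len(q)>4:
                    r=cv2.minAreaRect((q[:,:2]*1000).astype(np.float32)); print('  z',a,b,len(q),np.round(r[0],1),np.round(r[1],1),round(r[2],1),'zmax',q[:,2].max().round(3))
E
python3 case.py l .609,-.199 .524,-.378
```

```text
.609,-.199 top 792
  z 0.004 0.12 792 [ 604.5 -194.7] [76.9 90.3] 81.8 zmax 0.066
  z 0.01 0.022 507 [ 603.  -204.7] [56.5 90.7] 81.1 zmax 0.022
  z 0.022 0.035 26 [ 602.9 -175.6] [ 8.8 82.8] 77.1 zmax 0.034
  z 0.035 0.05 35 [ 605.7 -172.4] [10.2 87.1] 76.6 zmax 0.05
  z 0.05 0.08 159 [ 608.  -163.1] [13.6 88.1] 81.7 zmax 0.066
.609,-.199 side 526
  z 0.004 0.12 526 [ 605.  -194.6] [78.9 89.4] 81.7 zmax 0.067
  z 0.01 0.022 116 [ 603.9 -201.3] [65.7 89. ] 81.4 zmax 0.022
  z 0.022 0.035 84 [ 608.7 -166.8] [ 8.9 89. ] 84.1 zmax 0.035
  z 0.035 0.05 103 [ 609.5 -162.8] [11.4 89.3] 86.8 zmax 0.05
  z 0.05 0.08 176 [ 610.  -160.8] [11.9 89.4] 83.1 zmax 0.067
.524,-.378 top 728
  z 0.004 0.12 728 [ 529.6 -394.3] [89.6 61.5] 7.6 zmax 0.069
  z 0.01 0.022 174 [ 529.7 -394.3] [89.6 61.4] 7.4 zmax 0.022
  z 0.022 0.035 111 [ 525.7 -367. ] [89.2  6.2] 8.0 zmax 0.035
  z 0.035 0.05 137 [ 526.6 -370.7] [87.7  7.5] 7.4 zmax 0.05
  z 0.05 0.08 278 [ 527.7 -380.9] [89.2 16.4] 8.8 zmax 0.069
.524,-.378 side 590
  z 0.004 0.12 590 [ 528.1 -380.1] [90.2 33.9] 8.5 zmax 0.069
  z 0.01 0.022 53 [ 523.3 -372.4] [92.8 29.5] 22.2 zmax 0.022
  z 0.022 0.035 125 [ 526.9 -367.1] [88.1  8.4] 6.3 zmax 0.035
  z 0.035 0.05 150 [ 527.1 -371.3] [89.4 11.6] 9.0 zmax 0.05
  z 0.05 0.08 215 [ 528.  -379.6] [89.5 19. ] 7.9 zmax 0.069
```

servo_tool --pt "0.0 -0.04 0 -8" --pt "0.03 -0.08 0 -16" --pt "0.06 -0.12 0 -24" --pt "0.09 -0.15 0 -32" --pt "0.12 -0.17 0 -40" --grip -1

```text
time_s: 18.1
eef_pos: [0.4935, -0.3322, 0.2166]
ee_rot: [-2.979, -0.998, 0.001]
ft_force: [-0.7, 0.2, 0.7]
width: 0.002
```

servo_tool --pt "0.03 -0.015 -0.02 -8" --pt "0.03 -0.015 -0.05 -16" --pt "0.03 -0.015 -0.087 -24" --pt "0.03 -0.015 -0.087 -29.3" --pt "0.03 -0.015 -0.087 -29.3"

```text
time_s: 18.6
eef_pos: [0.522, -0.3445, 0.1284]
ee_rot: [-3.131, -0.224, 0.004]
ft_force: [1.1, -0.4, -0.1]
width: 0.001
```

```bash
python3 snap.py m; python3 case.py m .603,-.2 .53,-.39| grep "0.12"; python3 - <<'E'
from h import *
o=manip.get_obs();print(o['eef_pos'],o['ee_rot'],o['width'])
im=cv2.imread('pics/m_side.png');cv2.imwrite('pics/m2.png',cv2.resize(im[60:220,240:440],None,fx=4,fy=3.75))
E
```

```text
z 0.004 0.12 806 [ 610.  -195.6] [114.1 125.5] 89.6 zmax 0.069
  z 0.004 0.12 539 [ 603.8 -195.6] [120.9 118.8] 46.5 zmax 0.068
  z 0.004 0.12 374 [ 529.6 -383.6] [89.8 91.1] 17.3 zmax 0.07
  z 0.004 0.12 599 [ 535.5 -366.5] [126.2  82.8] 0.8 zmax 0.072
[ 0.52276511 -0.34531402  0.13062547] [3.13277279e+00 2.26167322e-01 1.18572355e-03] 0.0015743277170433606
```

View pics/m2.png

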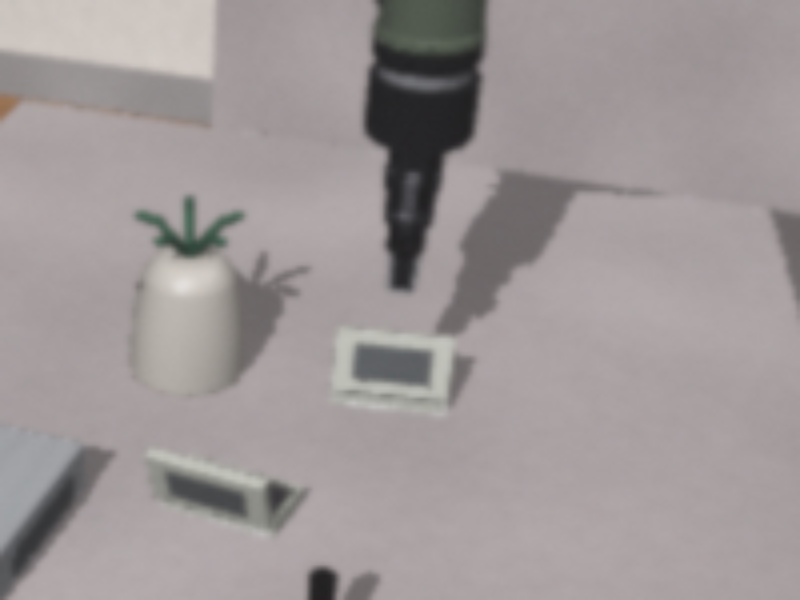

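servo_tool --pt "0 0 -0.04 0" --pt "0 0 -0.071 0" --pt "0.0019 -0.0139 -0.0716 0" --pt "0.0027 -0.0198 -0.0716 0" --pt "0.0038 -0.028 -0.0739 0"

```text
time_s: 19.2
eef_pos: [0.5274, -0.3755, 0.0591]
ee_rot: [3.13, 0.222, 0.006]
ft_force: [0.1, -0.4, 0.6]
width: -0.006
```

servo_tool --pt "0.0011 -0.0077 -0.0036 0" --pt "0.002 -0.0147 -0.0087 0" --pt "0.0028 -0.0203 -0.0151 0" --pt "0.0034 -0.0247 -0.0226 0" --pt "0.0038 -0.0274 -0.0307 0"

```text
time_s: 19.7
eef_pos: [0.5295, -0.4014, 0.0252]
ee_rot: [3.134, 0.221, 0.0]
ft_force: [-1.5, 3.6, 34.6]
width: -0.002
```

servo_tool --pt "0 0 -0.002 0" --pt "0 0 -0.004 0" --pt "0 0 -0.004 0"

```text
time_s: 20.0
eef_pos: [0.5296, -0.4013, 0.0256]
ee_rot: [3.132, 0.222, 0.002]
ft_force: [-5.7, 3.2, 23.4]
width: -0.003
```

servo_tool --pt "0 0 0.03 0" --pt "0 0 0.07 0" --pt "0 0 0.11 0" --pt "0 0 0.11 0" --grip 1

```text
time_s: 20.4
eef_pos: [0.5322, -0.4029, 0.1377]
ee_rot: [3.126, 0.221, 0.013]
ft_force: [1.3, -0.7, -0.3]
width: 0.681
```

```bash
python3 avg.py n; python3 case.py n  .53,-.395; python3 - <<'E'
from h import *
o=manip.get_obs();print(o['eef_pos'],o['ee_rot'],o['width'])
im=cv2.imread('pics/n_side.png');cv2.imwrite('pics/n2.png',cv2.resize(im[60:220,240:440],None,fx=4,fy=3.75))
im=cv2.imread('pics/n_top.png');cv2.imwrite('pics/n1.png',im)
E
```

```text
.53,-.395 top 629
  z 0.004 0.12 629 [ 529.9 -396.9] [89.6 55. ] 7.6 zmax 0.092
  z 0.01 0.022 72 [ 532.8 -375. ] [33.  95.7] 77.0 zmax 0.022
  z 0.022 0.035 544 [ 529.9 -398. ] [89.4 52. ] 7.0 zmax 0.03
.53,-.395 side 431
  z 0.004 0.12 431 [ 530.1 -396.9] [89.6 59.3] 7.3 zmax 0.03
  z 0.01 0.022 95 [ 527.  -372.2] [87.5  9.5] 7.3 zmax 0.022
  z 0.022 0.035 287 [ 530.1 -398.5] [90.1 57.5] 5.2 zmax 0.03
[ 0.52891109 -0.40046335  0.13012677] [-3.13197138 -0.22159038  0.00334253] 0.9977903335406811
```

View pics/n2.png

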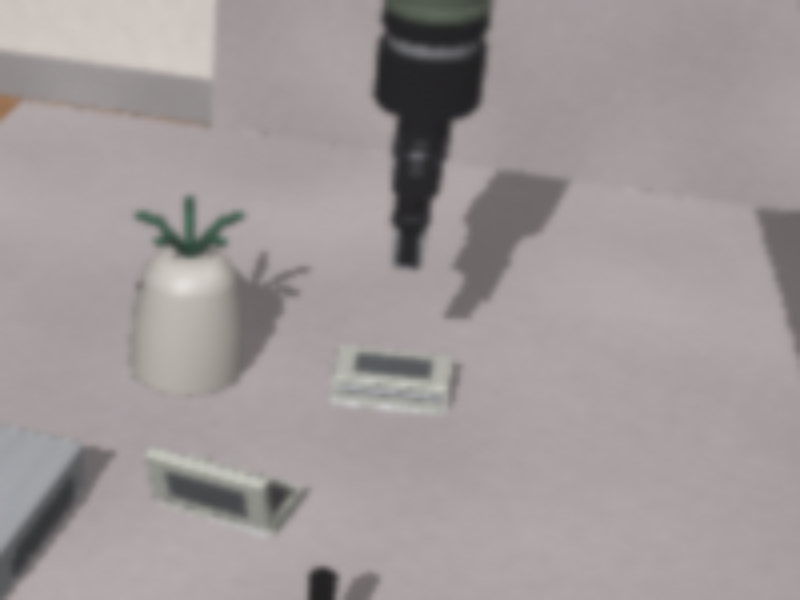

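View pics/n1.png

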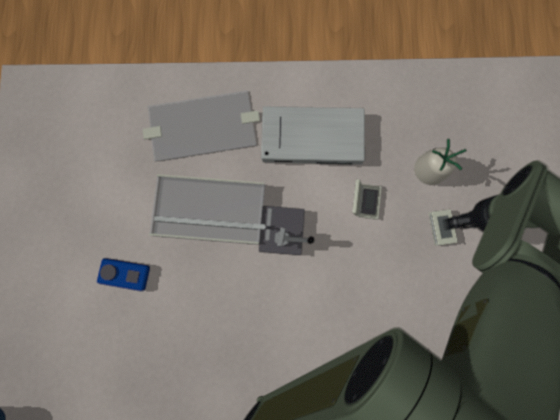

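servo_tool --pt "0.001 0.002 -0.045 0" --pt "0.001 0.002 -0.09 0" --pt "0.001 0.002 -0.12 0" --pt "0.001 0.002 -0.125 0" --pt "0.001 0.002 -0.125 0"

```text
time_s: 21.3
eef_pos: [0.5301, -0.3986, 0.0057]
ee_rot: [-3.132, -0.221, 0.003]
ft_force: [0.0, 0.0, 0.1]
width: 1.0
```

servo_tool --pt "0 0 0 0" --pt "0 0 0 0" --pt "0 0 0 0" --pt "0 0 0 0" --pt "0 0 0 0" --grip -1

```text
time_s: 21.8
eef_pos: [0.5315, -0.3996, 0.0092]
ee_rot: [3.131, 0.221, 0.005]
ft_force: [0.1, 0.2, 6.5]
width: 0.591
```

servo_tool --pt "0 0 0 0" --pt "0 0 0.02 0" --pt "0 0 0.04 0" --pt "0 0 0.08 0" --pt "0 0 0.08 0"

```text
time_s: 22.3
eef_pos: [0.5334, -0.4013, 0.0932]
ee_rot: [3.125, 0.221, 0.014]
ft_force: [0.2, -0.4, -1.1]
width: 0.59
```

```bash
python3 avg.py o; python3 - <<'E'
from h import *
o=manip.get_obs();print(o['eef_pos'],o['ee_rot'],o['width'],o['ft_force'])
im=cv2.imread('pics/o_side.png');cv2.imwrite('pics/o2.png',cv2.resize(im[60:220,240:440],None,fx=4,fy=3.75))
E
```

```text
[ 0.52988717 -0.39846566  0.08543333] [-3.13228221e+00 -2.21444082e-01  2.79460364e-03] 0.5920788439951108 [-0.72834499 -0.16263492 -1.17362259]
```

View pics/o2.png

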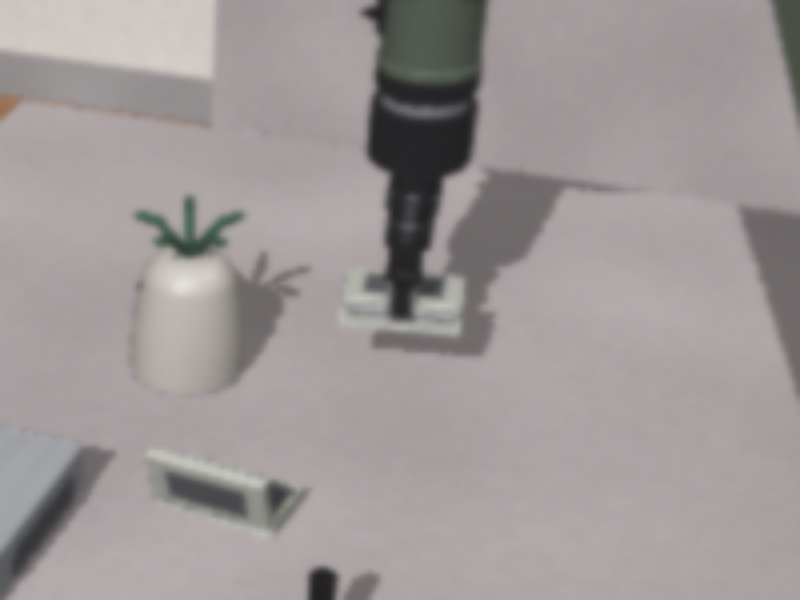

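servo_tool --pt "0.0 0.015 0.015 0" --pt "0.004 0.045 0.03 -2" --pt "0.008 0.085 0.04 -4" --pt "0.013 0.125 0.045 -6" --pt "0.018 0.165 0.045 -8"

```text
time_s: 23.2
eef_pos: [0.5489, -0.2319, 0.1336]
ee_rot: [3.141, -0.0, 0.004]
ft_force: [0.8, 0.3, -1.1]
width: 0.597
```

servo_tool --pt "0.005 0.04 0 -2" --pt "0.01 0.08 0 -4" --pt "0.015 0.12 0 -5.3" --pt "0.02 0.16 0 -5.3" --pt "0.025 0.2 0 -5.3"

```text
time_s: 23.7
eef_pos: [0.5731, -0.0314, 0.1327]
ee_rot: [-3.138, 0.142, -0.001]
ft_force: [-0.0, -0.6, -2.3]
width: 0.592
```

servo_tool --pt "0.005 0.04 0 0" --pt "0.01 0.08 0 0" --pt "0.015 0.12 0 0" --pt "0.02 0.16 0 0" --pt "0.025 0.2 0 0"

```text
time_s: 24.2
eef_pos: [0.5978, 0.1685, 0.1326]
ee_rot: [-3.138, 0.142, -0.001]
ft_force: [0.6, -0.5, -1.3]
width: 0.591
```

servo_tool --pt "0.004 0.04 0 0" --pt "0.009 0.08 0 0" --pt "0.013 0.115 0 0" --pt "0.016 0.132 0 0" --pt "0.016 0.132 0 0"

```text
time_s: 24.7
eef_pos: [0.614, 0.3007, 0.132]
ee_rot: [-3.138, 0.138, -0.001]
ft_force: [-0.0, -0.4, -2.4]
width: 0.591
```

```bash
python3 avg.py p; python3 - <<'E'
from h import *
o=manip.get_obs();print(o['eef_pos'],o['ee_rot'],o['width'],o['ft_force'],o['time_s'])
im=cv2.imread('pics/p_side.png');cv2.imwrite('pics/p2.png',cv2.resize(im[120:400,120:400],None,fx=2.1,fy=2.1))
im=cv2.imread('pics/p_top.png');cv2.imwrite('pics/p1.png',cv2.resize(im[100:300,100:400],None,fx=2.6,fy=2.6))
E
```

```text
[0.61455213 0.29694041 0.13196909] [ 3.13801227e+00 -1.45118854e-01 -1.07802402e-04] 0.5895921426558749 [-0.03866592 -0.06505836 -1.49540156] 25.1
```

View pics/p2.png

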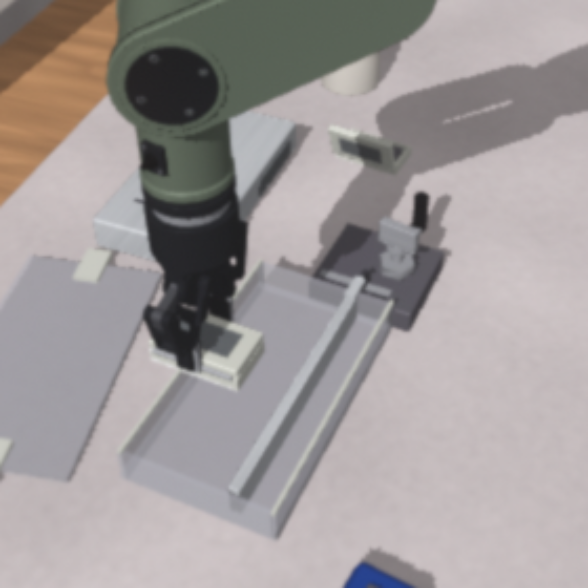

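View pics/p1.png

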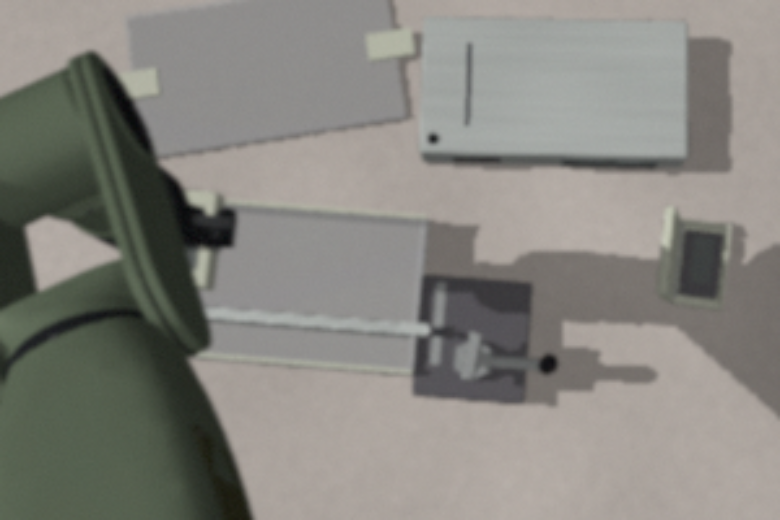

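```bash
cat > held.py <<'E'
from h import *
from pm import tobox
pre,cx,cy,z0,z1=sys.argv[1],*map(float,sys.argv[2:6])
for c in ['top','side']:
    d=np.load(f'pics/{pre}_{c}.npy');im=cv2.imread(f'pics/{pre}_{c}.png').reshape(-1,3).astype(int);Q=cloud(c,d).reshape(-1,3)
    m=(abs(Q[:,0]-cx)<.07)&(abs(Q[:,1]-cy)<.05)&(Q[:,2]>z0)&(Q[:,2]<z1)&(im.min(1)>70)
    if m.sum()>5:
        B=tobox(Q[m])*1000
        print(c,m.sum(),'box min',B.min(0).round(1),'max',B.max(0).round(1),'z',Q[m][:,2].min().round(3),Q[m][:,2].max().round(3),cv2.minAreaRect(B.astype(np.float32)))
E
python3 held.py p .614 .297 .11 .165
```

```text
top 257 box min [-24.6  31.7] max [84.5 94.5] z 0.113 0.156 ((36.74432373046875, 51.26215362548828), (119.45668029785156, 48.43806838989258), 20.06958770751953)
side 903 box min [-22.1  35.1] max [ 68.2 106.9] z 0.122 0.164 ((23.03820037841797, 71.00142669677734), (71.93571472167969, 90.27159118652344), 89.8134765625)
```

servo_tool --pt "0 0.001 -0.03 0" --pt "0 0.001 -0.06 0" --pt "0 0.001 -0.09 0" --pt "0 0.001 -0.106 0" --pt "0 0.001 -0.11 0"

```text
time_s: 25.6
eef_pos: [0.6131, 0.2978, 0.0193]
ee_rot: [3.136, -0.144, -0.007]
ft_force: [0.2, -0.3, -2.0]
width: 0.588
```

servo_tool --pt "0 0 -0.002 0" --pt "0 0 -0.004 0" --pt "0 0 -0.006 0" --pt "0 0 -0.006 0"

```text
time_s: 26.0
eef_pos: [0.6148, 0.2992, 0.0164]
ee_rot: [-3.138, 0.143, -0.002]
ft_force: [0.5, 1.0, -0.8]
width: 0.594
```

servo_tool --pt "0 0 -0.001 0" --pt "0 0 -0.002 0" --pt "0 0 -0.002 0"

```text
time_s: 26.3
eef_pos: [0.6148, 0.2993, 0.0152]
ee_rot: [-3.138, 0.143, -0.002]
ft_force: [-1.5, -0.8, 4.9]
width: 0.591
```

```bash
python3 avg.py q side;  python3 - <<'E'
from h import *
o=manip.get_obs();print(o['eef_pos'],o['ft_force'],o['time_s'])
im=cv2.imread('pics/q_side.png');cv2.imwrite('pics/q2.png',cv2.resize(im[220:380,150:330],None,fx=4,fy=3.7))
E
```

```text
[0.61479835 0.29931549 0.01515313] [-2.58356983 -0.22195635  6.33227893] 26.5
```

View pics/q2.png

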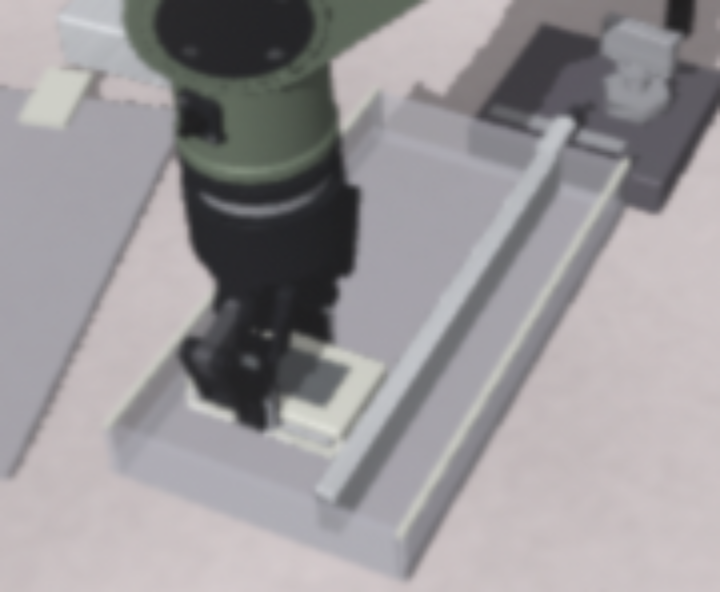

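servo_tool --pt "0 0 0 0" --pt "0 0 0 0" --pt "0 0 0.0 0" --pt "0 0 0.03 0" --pt "0 0 0.08 0" --grip 0.5

```text
time_s: 27.0
eef_pos: [0.612, 0.298, 0.0903]
ee_rot: [3.134, -0.143, -0.013]
ft_force: [1.6, -0.1, -0.3]
width: 0.748
```

servo_tool --pt "0 -0.03 0.02 0" --pt "0 -0.07 0.04 0" --pt "0 -0.11 0.05 0" --pt "0 -0.15 0.05 0" --pt "0 -0.19 0.05 0"

```text
time_s: 27.5
eef_pos: [0.6145, 0.1077, 0.1443]
ee_rot: [-3.138, 0.142, -0.002]
ft_force: [1.1, -0.0, -0.1]
width: 0.748
```

servo_tool --pt "0 -0.04 0 0" --pt "0 -0.08 0 0" --pt "0 -0.12 0 0" --pt "-0.01 -0.15 0 0" --pt "-0.02 -0.17 0 0" --grip -1

```text
time_s: 28.0
eef_pos: [0.5941, -0.0632, 0.1435]
ee_rot: [3.138, -0.146, -0.0]
ft_force: [0.9, -0.0, -0.1]
width: -0.007
```

```bash
python3 avg.py r; python3 held.py r .614 .299 .018 .05; python3 case.py r .603,-.195; python3 - <<'E'
from h import *
o=manip.get_obs();print(o['eef_pos'],o['ee_rot'],o['ft_force'],o['time_s'])
im=cv2.imread('pics/r_side.png');cv2.imwrite('pics/r2.png',cv2.resize(im[120:400,120:400],None,fx=2.1,fy=2.1))
im=cv2.imread('pics/r_top.png');cv2.imwrite('pics/r1.png',cv2.resize(im[100:300,100:400],None,fx=2.6,fy=2.6))
E
```

```text
top 999 box min [-44.8  13.9] max [ 83.  124.8] z 0.018 0.046 ((19.14590835571289, 69.39019775390625), (131.7033233642578, 99.39505767822266), 5.30258321762085)
side 1871 box min [-42.9  13.6] max [ 83.5 124.7] z 0.018 0.046 ((19.94003677368164, 69.32228088378906), (134.265625, 99.49980163574219), 5.317410469055176)
.603,-.195 top 115
  z 0.004 0.12 115 [ 601.4 -193.1] [ 58.9 109.1] 14.8 zmax 0.066
  z 0.01 0.022 33 [ 613.4 -231.7] [ 9.2 58.7] 85.2 zmax 0.018
  z 0.05 0.08 68 [ 593.3 -157. ] [ 9.3 59.3] 89.6 zmax 0.066
.603,-.195 side 515
  z 0.004 0.12 515 [ 605.5 -194.2] [78.7 90.7] 81.8 zmax 0.1
  z 0.01 0.022 117 [ 603.8 -200.8] [65.6 88.6] 81.4 zmax 0.022
  z 0.022 0.035 82 [ 608.8 -166.9] [ 9.3 89.3] 84.3 zmax 0.035
  z 0.035 0.05 101 [ 608.8 -163. ] [12.3 89. ] 86.8 zmax 0.05
  z 0.05 0.08 167 [ 610.  -164.5] [18.4 90. ] 81.0 zmax 0.078
[ 0.59486489 -0.05983646  0.14368745] [-3.13833617e+00  1.40618986e-01 -3.03634762e-04] [-0.26723768  0.11446727 -0.54456434] 28.4
```

View pics/r2.png

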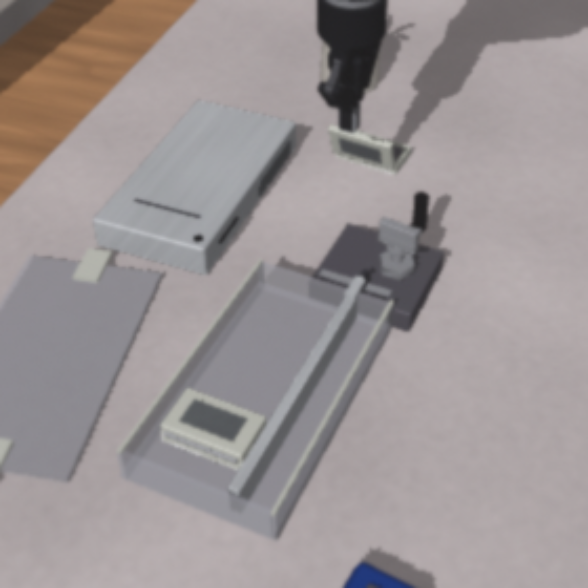

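View pics/r1.png

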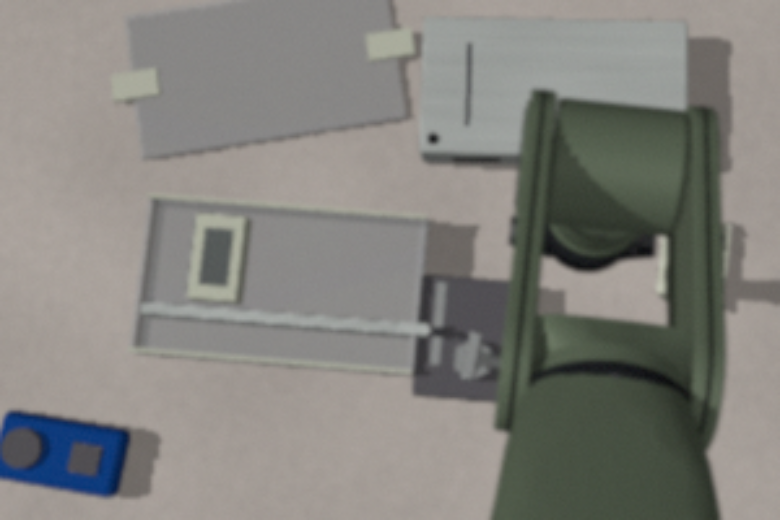

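servo_tool --pt "0.0196 -0.03 0 -1.5" --pt "0.0196 -0.0684 0 -3" --pt "0.0196 -0.0684 -0.04 -3" --pt "0.0196 -0.0684 -0.08 -3" --pt "0.0196 -0.0684 -0.0887 -3"

```text
time_s: 28.9
eef_pos: [0.6111, -0.1281, 0.0506]
ee_rot: [-3.132, 0.224, 0.014]
ft_force: [-0.4, 0.2, -0.7]
width: 0.0
```

servo_tool --pt "-0.0022 -0.0149 0 0" --pt "-0.004 -0.0277 0 0" --pt "-0.0055 -0.0376 0.002 0" --pt "-0.0066 -0.0455 0.004 0" --pt "-0.0078 -0.0538 0.0017 0"

```text
time_s: 29.4
eef_pos: [0.6072, -0.1844, 0.0587]
ee_rot: [3.132, -0.226, 0.006]
ft_force: [-0.1, -0.1, 0.1]
width: 0.002
```

servo_tool --pt "-0.0011 -0.0077 -0.0036 0" --pt "-0.0021 -0.0147 -0.0087 0" --pt "-0.003 -0.0203 -0.0151 0" --pt "-0.0036 -0.0247 -0.0226 0" --pt "-0.004 -0.0274 -0.0307 0"

```text
time_s: 29.9
eef_pos: [0.6021, -0.2108, 0.0252]
ee_rot: [-3.133, 0.225, 0.001]
ft_force: [-1.8, 4.0, 30.6]
width: -0.001
```

servo_tool --pt "0 0 -0.001 0" --pt "0 0 -0.002 0" --pt "0 0 -0.002 0"

```text
time_s: 30.2
eef_pos: [0.6022, -0.2107, 0.0258]
ee_rot: [3.133, -0.224, 0.0]
ft_force: [-4.0, -0.7, 13.5]
width: -0.004
```

servo_tool --pt "0 0 0.03 0" --pt "0 0 0.07 0" --pt "0 0 0.11 0" --pt "0 0 0.11 0" --grip 1

```text
time_s: 30.6
eef_pos: [0.6056, -0.2115, 0.1397]
ee_rot: [3.13, -0.224, 0.017]
ft_force: [1.3, 0.3, 0.0]
width: 0.684
```

```bash
python3 avg.py s; python3 case.py s .603,-.205;  python3 - <<'E'
from h import *
o=manip.get_obs();print(o['eef_pos'],o['ee_rot'],o['ft_force'],o['time_s'],o['width'])
im=cv2.imread('pics/s_side.png');cv2.imwrite('pics/s2.png',cv2.resize(im[120:280,220:400],None,fx=4,fy=3.7))
cv2.imwrite('pics/s1.png',cv2.imread('pics/s_top.png'))
E
```

```text
.603,-.205 top 385
  z 0.004 0.12 385 [ 596.7 -184.6] [64.2 71.6] 75.9 zmax 0.099
  z 0.01 0.022 41 [ 592.5 -194.5] [36.4 66.8] 82.0 zmax 0.022
  z 0.022 0.035 318 [ 591.4 -198. ] [39.  65.5] 80.2 zmax 0.029
.603,-.205 side 558
  z 0.004 0.12 558 [ 602.1 -213.2] [74.5 91.2] 78.9 zmax 0.083
  z 0.01 0.022 119 [ 596.8 -185.6] [100.3  41.8] 19.2 zmax 0.022
  z 0.022 0.035 371 [ 603.7 -206.8] [56.5 89.7] 82.3 zmax 0.03
[ 0.60164432 -0.21024129  0.13252192] [-3.13285783  0.22481178  0.00408654] [-0.65336652 -0.62541772 -0.08155334] 31.0 1.0001284581477772
```

View pics/s2.png

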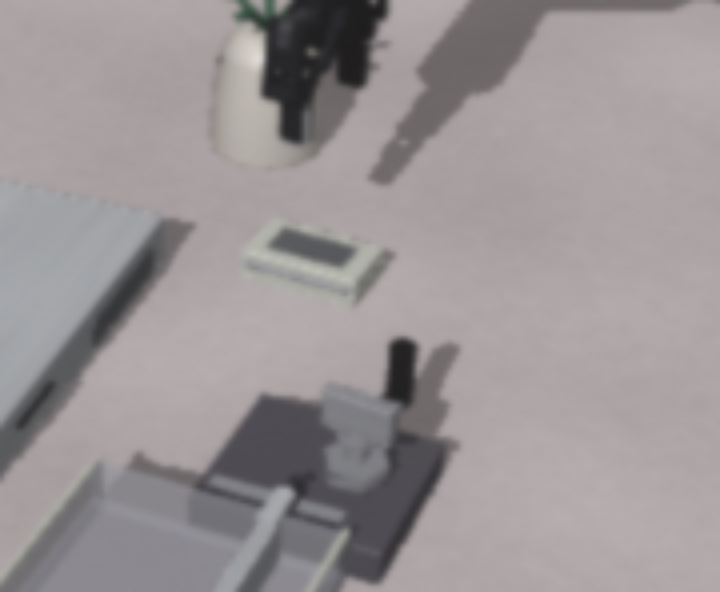

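servo_tool --pt "0.0015 0.0027 -0.045 0" --pt "0.0015 0.0027 -0.09 0" --pt "0.0015 0.0027 -0.12 0" --pt "0.0015 0.0027 -0.1275 0" --pt "0.0015 0.0027 -0.1275 0"

```text
time_s: 31.5
eef_pos: [0.6031, -0.2076, 0.0052]
ee_rot: [-3.133, 0.225, 0.004]
ft_force: [0.7, -0.5, 0.3]
width: 1.006
```

servo_tool --pt "0 0 0 0" --pt "0 0 0 0" --pt "0 0 0 0" --pt "0 0 0 0" --pt "0 0 0 0" --grip -1

```text
time_s: 32.0
eef_pos: [0.6051, -0.2081, 0.0089]
ee_rot: [3.133, -0.225, 0.006]
ft_force: [-0.1, 0.3, 5.9]
width: 0.592
```

servo_tool --pt "0 0 0 0" --pt "0 0 0.02 0" --pt "0 0 0.05 0" --pt "0 0 0.09 0" --pt "0 0 0.12 0"

```text
time_s: 32.5
eef_pos: [0.6042, -0.208, 0.1294]
ee_rot: [3.133, -0.225, 0.004]
ft_force: [-0.1, -0.1, -0.9]
width: 0.592
```

```bash
python3 avg.py t side; python3 - <<'E'
from h import *
o=manip.get_obs();print(o['eef_pos'],o['ee_rot'],o['ft_force'],o['time_s'],o['width'])
im=cv2.imread('pics/t_side.png');cv2.imwrite('pics/t2.png',cv2.resize(im[60:280,180:400],None,fx=2.7,fy=2.7))
E
```

```text
[ 0.60361817 -0.20779248  0.12722658] [ 3.13301176e+00 -2.24890006e-01  1.86984843e-03] [ 0.06065911  0.33830412 -2.57700136] 32.7 0.5892250599851026
```

View pics/t2.png

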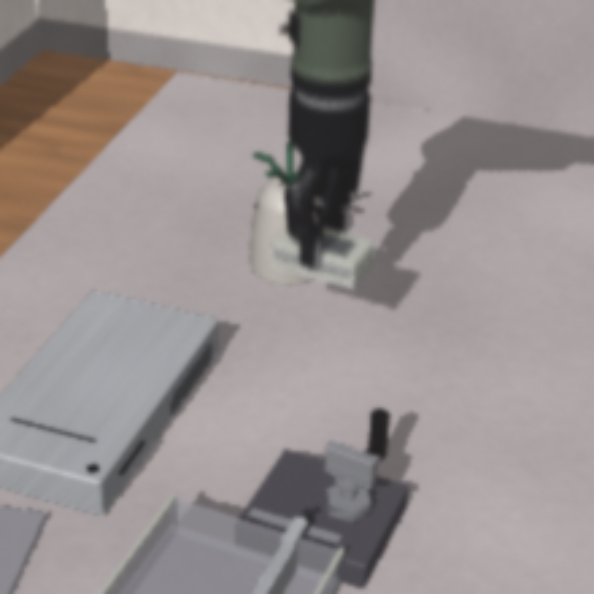

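servo_tool --pt "0 0.015 0 1" --pt "0 0.045 0.003 2" --pt "0 0.085 0.003 2.9" --pt "0 0.125 0.003 2.9" --pt "0.001 0.165 0.003 2.9"

```text
time_s: 33.2
eef_pos: [0.603, -0.0403, 0.1275]
ee_rot: [-3.138, 0.145, 0.007]
ft_force: [0.5, -0.1, -2.3]
width: 0.594
```

servo_tool --pt "0 0.04 0 0" --pt "0 0.08 0 0" --pt "0 0.12 0 0" --pt "0 0.16 0 0" --pt "0 0.195 0 0"

```text
time_s: 33.7
eef_pos: [0.6028, 0.1549, 0.1275]
ee_rot: [3.138, -0.143, -0.007]
ft_force: [0.7, -0.1, -2.1]
width: 0.593
```

servo_tool --pt "0.0005 0.03 0 0" --pt "0.0005 0.0475 0 0" --pt "0.0005 0.0475 0 0" --pt "0.0005 0.0475 0 0"

```text
time_s: 34.1
eef_pos: [0.6045, 0.1993, 0.1285]
ee_rot: [3.137, -0.144, -0.003]
ft_force: [1.2, 0.0, -1.8]
width: 0.594
```

```bash
python3 avg.py u side; cp pics/r_top.npy pics/u_top.npy; cp pics/r_top.png pics/u_top.png; python3 held.py u .605 .2 .1 .165;python3 - <<'E'
from h import *
o=manip.get_obs();print(o['eef_pos'],o['ee_rot'],o['ft_force'],o['time_s'],o['width'])
im=cv2.imread('pics/u_side.png');cv2.imwrite('pics/u2.png',cv2.resize(im[120:400,120:400],None,fx=2.1,fy=2.1))
E
```

```text
side 799 box min [-23.7 -68.7] max [94.9  9.5] z 0.119 0.164 ((36.60481643676758, -27.329208374023438), (73.66167449951172, 122.8290786743164), 85.1645278930664)
[0.60525279 0.19834974 0.12945264] [ 3.13757331e+00 -1.48079862e-01 -5.97928421e-04] [ 0.28717591  0.38456199 -0.52549844] 34.3 0.594042792530254
```

View pics/u2.png

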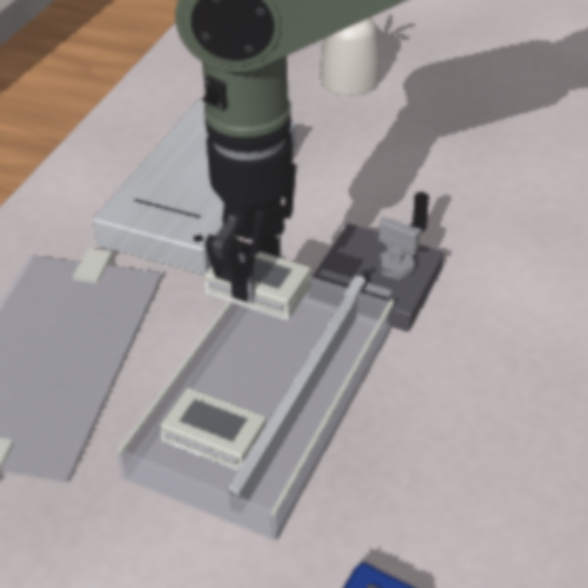

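servo_tool --pt "0.001 0 -0.03 0" --pt "0.001 0 -0.06 0" --pt "0.001 0 -0.09 0" --pt "0.001 0 -0.106 0" --pt "0.001 0 -0.109 0"

```text
time_s: 34.8
eef_pos: [0.6048, 0.1982, 0.0182]
ee_rot: [3.136, -0.148, -0.007]
ft_force: [-0.3, 0.3, -1.1]
width: 0.588
```

servo_tool --pt "0 0 -0.002 0" --pt "0 0 -0.004 0" --pt "0 0 -0.006 0" --pt "0 0 -0.006 0"

```text
time_s: 35.2
eef_pos: [0.6066, 0.1997, 0.0152]
ee_rot: [-3.138, 0.146, -0.002]
ft_force: [-0.3, 0.2, -1.6]
width: 0.591
```

servo_tool --pt "0 0 -0.001 0" --pt "0 0 -0.002 0" --pt "0 0 -0.002 0" --pt "0 0 -0.002 0"

```text
time_s: 35.6
eef_pos: [0.6066, 0.1998, 0.0149]
ee_rot: [-3.138, 0.145, -0.002]
ft_force: [-2.6, -1.6, 10.1]
width: 0.59
```

Contact with the floor. Release and withdraw.

servo_tool --pt "0 0 0.001 0" --pt "0 0 0.001 0" --pt "0 0 0.001 0" --pt "0 0 0.03 0" --pt "0 0 0.08 0" --grip 0.5

```text
time_s: 36.1
eef_pos: [0.6037, 0.1989, 0.0894]
ee_rot: [3.135, -0.145, -0.014]
ft_force: [1.4, 0.9, -0.3]
width: 0.751
```

servo_tool --pt "0 0 0.04 0" --pt "-0.01 -0.04 0.08 0" --pt "-0.03 -0.08 0.1 0" --pt "-0.06 -0.12 0.1 0" --pt "-0.09 -0.16 0.1 0"

```text
time_s: 36.6
eef_pos: [0.5191, 0.0427, 0.1934]
ee_rot: [3.138, -0.145, 0.004]
ft_force: [0.4, -1.5, -0.7]
width: 0.751
```

servo_tool --pt "-0.03 -0.04 0 0" --pt "-0.06 -0.08 0 0" --pt "-0.09 -0.12 0 0" --pt "-0.12 -0.16 0 0" --pt "-0.15 -0.2 0 0"

```text
time_s: 37.1
eef_pos: [0.3681, -0.1573, 0.1926]
ee_rot: [3.138, -0.144, 0.001]
ft_force: [0.3, -1.0, -0.1]
width: 0.751
```

```bash
python3 avg.py v; python3 fit.py pics/v; python3 pm.py v|grep fence; python3 - <<'E'
from h import *
from pm import *
for c in ['top','side']:
    d=np.load(f'pics/v_{c}.npy');P=cloud(c,d).reshape(-1,3);B=tobox(P)*1000;z=P[:,2]*1000
    for y in (70,-30):
        m=(abs(B[:,1]-y)<40)&(B[:,0]>-29)&(B[:,0]<72)&(z>20)&(z<45)
        t=(abs(B[:,1]-y)<15)&(abs(B[:,0]-23)<30)
        print(c,y,cv2.minAreaRect(B[m].astype(np.float32)),'z top',np.percentile(z[t],[5,50,95]).round(1))
        A=np.c_[B[m&(z>28)],np.ones((m&(z>28)).sum())]; print('  tilt',np.linalg.lstsq(A,z[m&(z>28)],rcond=None)[0].round(4))
o=manip.get_obs();print(o['eef_pos'],o['time_s'])
im=cv2.imread('pics/v_side.png');cv2.imwrite('pics/v2.png',cv2.resize(im[120:400,120:400],None,fx=2.1,fy=2.1))
im=cv2.imread('pics/v_top.png');cv2.imwrite('pics/v3.png',cv2.resize(im[165:265,145:325],None,fx=4.4,fy=4.4))
E
```

```text
top shelf z -0.0009
 box ((584.1581420898438, 231.2292022705078), (295.9505615234375, 167.2784423828125), 84.73139190673828)
  post 38 [ 0.4957 -0.0411  0.0839] ((494.9249267578125, -40.861595153808594), (15.23856258392334, 15.148241996765137), 89.10271453857422)
  head 90 [0.5029 0.0331 0.097 ] ((502.8998107910156, 33.17696762084961), (11.786449432373047, 45.48659896850586), 78.18460083007812)
side shelf z 0.0005
 box ((585.37353515625, 231.90013122558594), (291.9306335449219, 165.80567932128906), 84.73407745361328)
  post 42 [ 0.497  -0.0387  0.0835] ((497.735107421875, -40.56532669067383), (16.46247100830078, 16.627613067626953), 1.9267222881317139)
  head 96 [0.5033 0.0359 0.0972] ((503.4075012207031, 34.71607971191406), (12.654258728027344, 43.7037353515625), 77.07384490966797)
top fence slope [-2.20000e-03 -3.85695e+01] at-157: -38.23 n 409
side fence slope [ 1.00000e-03 -3.69266e+01] at-157: -37.09 n 558
top 70 ((21.04894256591797, 72.89927673339844), (89.96090698242188, 55.15421676635742), 0.07213801145553589) z top [30.2 31.8 33.7]
  tilt [-1.00000e-03  6.40000e-03  3.10122e+01]
top -30 ((21.163314819335938, -28.116825103759766), (57.371421813964844, 89.90071868896484), 89.9603500366211) z top [30.2 31.9 33.5]
  tilt [1.70000e-03 4.80000e-03 3.14885e+01]
side 70 ((23.367507934570312, 71.97483825683594), (56.077491760253906, 90.49254608154297), 89.28398895263672) z top [31.7 32.9 34.3]
  tilt [ 1.70000e-03 -1.67000e-02  3.35415e+01]
side -30 ((23.011978149414062, -28.57560920715332), (56.684871673583984, 89.82369995117188), 89.98299407958984) z top [31.6 33.1 34.3]
  tilt [ 3.30000e-03 -1.73000e-02  3.18835e+01]
[ 0.37020598 -0.15516493  0.19244985] 37.5
```

View pics/v2.png

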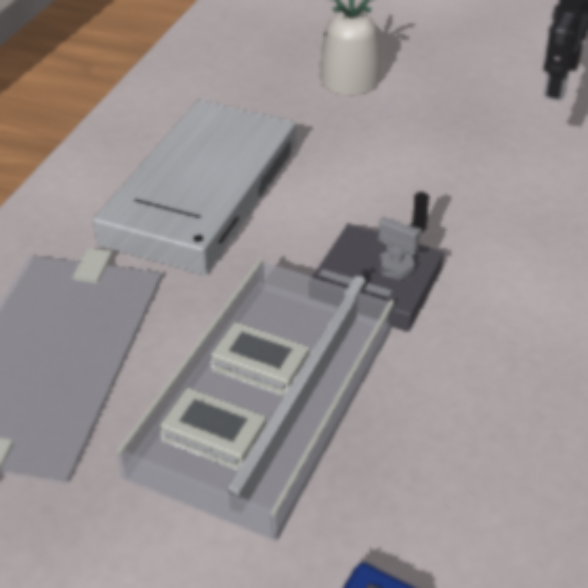

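View pics/v3.png

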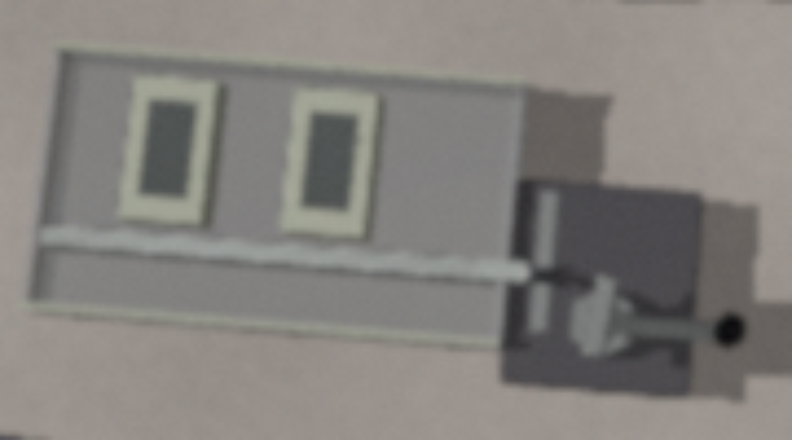

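View pics/v_top.png

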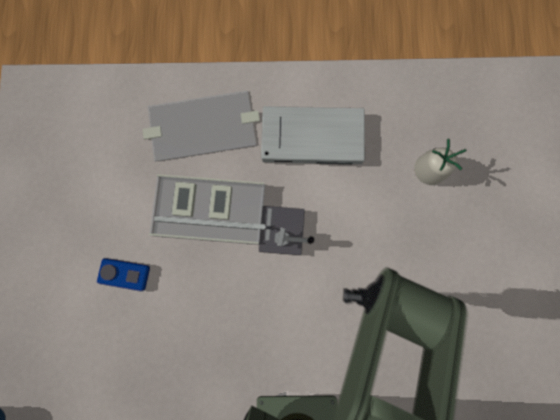

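```bash
python3 - <<'E'
from h import *
from pm import *
for c in ['top','side']:
  for i in range(2):
    get_image(c)
    for q,z in [('fence_pointer',.046),('marker_top',.048)]:
        r=spotter.place_of(c,q)
        print(c,q,[(round(float(k['conf']),2),np.round(k['uv'],1).tolist(),(tobox(px2w(c,k['uv'],z=z))*1000).round(1).tolist()) for k in r[:2]])
    print([(round(float(k['conf']),2),k['box']) for k in spotter.look_for(c,'case1')])
E
```

```text
top fence_pointer [(0.91, [265.0, 225.1], [[-33.1, -158.2]])]
top marker_top []
[(0.86, [206.2, 184.3, 234.0, 219.1]), (0.73, [172.2, 180.4, 196.2, 220.9])]
top fence_pointer [(0.56, [265.0, 227.0], [[-38.1, -158.7]])]
top marker_top []
[(0.91, [171.6, 181.6, 198.8, 218.6]), (0.64, [207.8, 185.2, 231.1, 221.8]), (0.42, [414.7, 140.1, 467.3, 186.1])]
side fence_pointer [(0.77, [290.6, 253.6], [[-35.9, -155.2]]), (0.67, [242.3, 292.5], [[11.8, -2.9]])]
side marker_top [(0.16, [243.6, 294.4], [[6.0, 2.2]])]
[(0.89, [218.5, 273.6, 265.1, 310.5]), (0.79, [197.0, 308.5, 247.3, 342.3])]
side fence_pointer [(0.79, [291.9, 253.6], [[-38.6, -156.5]])]
side marker_top []
[(0.79, [220.3, 271.9, 266.1, 310.5]), (0.5, [163.8, 169.0, 258.9, 249.9])]
```

```bash
python3 -c "
from h import *
print(manip.job_done())"
```

```text
the job is handed in; nothing more can be done
None
```

The job is handed in at about 38 s of the 210 s. Both cases found on the shelf are shut and lying in the bay. I saw no third case.

- **Jam nut and fence:** I turned the lever to about 1.03 rad (loose). Then I turned the screw about 165° by its head, and turned the nut back onto its stop, where it resisted about 11 N. The last pictures put the post where a fully tight nut would be.
- **Pointer and marker:** They agree to about 0.5 mm in box x. The top camera gives -38.2 for the pointer and about -38.5 for the marker; the side camera gives -37.1 and about -36.9. The fence did not move while the nut was tightened.
- **Cases:** They are in the bay at box y of about +70 and -30 mm, right way up. Their tops measure 32–33 mm above the shelf, which is the floor plus a shut case, so they lie flat. Each has about 7–11 mm clear to the fence and to the wall.
- **Other objects:** The planter, handset and console look unmoved in the pictures. I checked this by eye only.

**Checks that disagreed:** the two cameras differ by 1–2 mm in absolute position, so I relied on differences within one camera. On a last check the spotter network could not find the marker, and its pointer readings scattered by about 5 mm. The pointer alignment therefore rests on the depth and brightness measurements.

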